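Stand the furniture legs up at the fence and true them with the straightedge

TASK

Stand up every furniture leg that lies on the bench: butt its square foot against the wooden fence and raise the other end, keeping the foot end down on the bench as you do so (do not pick a leg up bodily), until the leg stands upright on its foot plate with one side of the plate flush against the fence. When all of them stand, lay the straightedge flat on the bench with one long edge flush against the front sides of all the foot plates, so that it can be seen whether the feet are all one size. Leave the other things on the bench alone.

Things in the scene. Friction and masses are not known exactly. Their poses are not given: they have to be found in the camera images.
- fence_face (a point): the middle of the lower front edge (towards the robot) of the fence: a straight wooden batten, 460 mm long, 40 mm wide and 40 mm high, screwed to the bench. The batten's position and yaw differ from start to start. x points out of the front face into the batten (away from the robot), y along the batten (it reaches 230 mm either way), z up. It grips: a leg left some degrees short of upright may stay wedged against it
- leg0: a furniture leg, 160 mm long, about 0.65 kg, all alike: steel tube 40 mm in diameter, a square steel plate 60 x 60 x 8 mm at the foot, a round steel flange 60 mm in diameter, 8 mm thick, at the head. Origin: half way along, 30 mm below the tube's axis as it first lies. x: along the tube from head to foot (points down when it stands); y and z: the plate's sides, z up as it first lies. May be absent
- leg0_foot (a point): centre of the underside (outer face) of leg0's foot plate, on the tube's axis, 30 mm from each side of the plate. At the start the leg lies level on the plate's edge and the flange, axis 30 mm above the bench, foot towards the fence about 20 to 60 mm short of it
- leg0_head (a point): centre of the outer face of leg0's round flange, on the tube's axis, 160 mm from the underside of the foot plate. The foot is the heavier end: the centre of mass lies about 60 mm from the underside of the foot plate
- leg1: a furniture leg, 160 mm long, about 0.65 kg, all alike: steel tube 40 mm in diameter, a square steel plate 60 x 60 x 8 mm at the foot, a round steel flange 60 mm in diameter, 8 mm thick, at the head. Origin: half way along, 30 mm below the tube's axis as it first lies. x: along the tube from head to foot (points down when it stands); y and z: the plate's sides, z up as it first lies. May be absent
- leg1_foot (a point): centre of the underside (outer face) of leg1's foot plate, on the tube's axis, 30 mm from each side of the plate. At the start the leg lies level on the plate's edge and the flange, axis 30 mm above the bench, foot towards the fence about 20 to 60 mm short of it
- leg1_head (a point): centre of the outer face of leg1's round flange, on the tube's axis, 160 mm from the underside of the foot plate. The foot is the heavier end: the centre of mass lies about 60 mm from the underside of the foot plate
- leg2: a furniture leg, 160 mm long, about 0.65 kg, all alike: steel tube 40 mm in diameter, a square steel plate 60 x 60 x 8 mm at the foot, a round steel flange 60 mm in diameter, 8 mm thick, at the head. Origin: half way along, 30 mm below the tube's axis as it first lies. x: along the tube from head to foot (points down when it stands); y and z: the plate's sides, z up as it first lies. May be absent
- leg2_foot (a point): centre of the underside (outer face) of leg2's foot plate, on the tube's axis, 30 mm from each side of the plate. At the start the leg lies level on the plate's edge and the flange, axis 30 mm above the bench, foot towards the fence about 20 to 60 mm short of it
- leg2_head (a point): centre of the outer face of leg2's round flange, on the tube's axis, 160 mm from the underside of the foot plate. The foot is the heavier end: the centre of mass lies about 60 mm from the underside of the foot plate
- straightedge: an aluminium straightedge, 300 mm long (its x), 70 mm wide (its y), 6 mm thick, with a grip rib 14 mm thick that stands along the whole middle of its top, up to 40 mm above the bench; 0.35 kg. Both long edges are alike. Origin: centre of its underside; z up. At the start it lies flat at one side of the legs (left or right), roughly square to the fence
- hammer: bystander: a hammer, 270 mm long, lying on the side of the legs where the straightedge is not; origin at its underside
- driver: bystander: a screwdriver lying on the left; origin at its underside
- jar: bystander: a jar, 60 mm in diameter, 80 mm tall, on the right; origin at its underside
- sander: bystander: a cork sanding block 110 x 60 x 40 mm on the left; origin at its underside
Not all that is in view belongs to the job. What is shaped like the leg2 but blue or yellow is not meant. What is shaped like the leg1 but purple is not meant.

How it is judged:
By the outcome, as a careful person would: the job done as asked, in the order asked, and still so for the second after the job is handed in, with the robot touching nothing.
Of leg0, leg1, leg2 only 2 to 3 are there at a start; the rules pass over those that are not, and their reading is None.
At some moment in a run one of straightedge may be knocked a few centimetres aside while the robot is not near it.
Once in a run the grip may slacken for a moment while it holds something.
It also fails if it takes over 210 s, if anything falls off the work surface, if the arm or the gripper's body presses on something with over 40 N, if the wrist force passes 120 N, or if a joint passes its speed limit or range.

ROBOT

A 6-joint arm with a two-finger parallel gripper is mounted at the origin on the work surface. World frame = base frame: x ahead of the robot, y to its left, z up, the work surface at z = 0. Lengths are in m, angles in rad, forces in N, time in s.
With the tool pointing down it reaches from about 0.225 to 0.875 m from the base axis. Payload 3.4 kg.
Tool frame: the origin (TCP) lies on the centre line of the jaws, within the pads' length; the fingertips stand 11 mm ahead of it and the grasp point (between the pads) lies 8 mm behind it; z points along the fingers, y is the line along which they close (so a half turn about z gives the same grasp; the last joint's range is limited). The gripper opens to 85 mm and grips with 20 to 120 N. Pads are 22 mm wide; open, the fingers measure 114 mm over their backs; the gripper's body (76 mm by 85 mm) begins 54 mm behind the grasp point. The pads swing forward as they close: fully open they stand 13 mm farther back than shut.
Start: joints at [1.134, 0.276, 1.505, -0, 1.361, -0.121], TCP at [0.179, 0.547, 0.242] pointing down, gripper open.
Joint ranges: [-2.89, 2.89], [-0.75, 2.08], [0.22, 2.7], [-1.18, 4.32], [0.11, 2.71], [-2.7, 2.7]. Speed limits (rad/s): [2.57, 2.57, 3.14, 3.14, 3.14, 3.14].

INTERFACE

Orientations are given as a unit quaternion [w, x, y, z].
In Python, from rig import manip, eyes, job gives the robot as it stands.
- The arm moves only by the tool drive_tool, never from a script. Its argument "rows" is a list of rows, each a list of 3 entries, a list of its own where there are three numbers: the turn, a rotation vector about the world's x, y, z in rad, then the shift along the world's x, y, z in cm, then the finger opening in cm, from 0 to 8.54. A call has 1 to 8 rows; each row shifts and turns the commanded pose from where the row before left it; what a row does not reach is not made up. A row lasts 1/8 s, in which the tool goes at most 62.5 mm and 10.7 degrees, less where a joint would pass 70% of its speed; a pose out of reach is approached as far as the arm can. A call is refused whole if a number of a shift passes 6.25 or a number of a turn 0.188, either way. A call with a gripper value outside its range is refused whole. The fingers move at their own pace and stop on an object; "force" is the grip in N (left out, the last holds). Time passes only in rows, so rows that do not move let the fingers close. It gives the time, the measured TCP pose, the force, the opening and the grip force at its end, in the units of the state.
- manip.get_state(): the state, without advancing time (a new reading comes with each control period).
- eyes.get_image(name): name is "scene" or "top" or "wrist"; returns the picture (480x640x3 uint8, red, green, blue); there is no depth.
- eyes.get_calibration(name): a dict with "camera_matrix" (3x3 intrinsics, pixels), "view" (4x4, takes a point from world to camera coordinates). Camera axes: x right, y up, looking along -z (the intrinsics and any distortion apply to the point x, -y, -z); pixel columns grow to the right and rows downward; lengths in m; the calibration is good to about 2 mm. The wrist camera is an equidistant fisheye: a pixel r from the principal point sees the ray r / f radians off the axis. A picture is of the moment at which its call begins: read the wrist's pose just before it. get_calibration takes no time and is no camera call; for the wrist camera it gives the pose at the moment of the call.
- job.sign_off(): hands the job in; it is judged then, once.
The state is a dict: "clock": time; "qpos": joint angles; "qd": joint speeds; "effort": joint torques, N m; "position": TCP position; "ee_rot": TCP orientation; "contact_force": force on the tool from outside, world axes, zero at the start; "moment": the same for the moment, N m; "width": finger opening in m; "gripper_force": force on a finger pad.
Only numpy, scipy, OpenCV 4.12 (cv2) and the standard library are available. Lean on these libraries where they do the work, as an engineer would, in place of code of your own. Each camera call takes 0.05 s, during which the arm holds its last target. There are 200 camera calls.

## Working session

There is one attempt and no reset: what is moved stays moved. The work goes in short steps, Python scripts to look and compute and a tool call to move; the robot and the scene stay as the last step left them, time stands still between calls to the robot, and variables do not carry over. Pictures are saved under pics/ and viewed, at most 14 in all, crops included, and the job is handed in when it is done.

Besides the shell and the picture viewer there is one more tool, called as name(argument=value, ...), one argument or row to a line, values as JSON. drive_tool: Moves the arm, as the interface text tells. Its arguments: {"type":"object","properties":{"rows":{"type":"array"},"force":{"type":"number"}},"required":["rows"]}

```bash
mkdir -p pics; ls; python3 - <<'E'
from rig import manip,eyes,job
import cv2,numpy as np
for n in("scene","top"):
    c=eyes.get_calibration(n);print(n,np.round(c["camera_matrix"],1).tolist(),np.round(c["view"],4).tolist(),[k for k in c])
    cv2.imwrite(f"pics/{n}0.png",cv2.resize(eyes.get_image(n)[:,:,::-1],(800,600),interpolation=cv2.INTER_CUBIC))
print(manip.get_state())
E
```

```text
pics
scene [[498.8, 0.0, 315.9], [0.0, 498.8, 232.9], [0.0, 0.0, 1.0]] [[-0.2187, 0.9758, 0.0018, 0.0476], [-0.7452, -0.1682, 0.6452, 0.2815], [0.6299, 0.1398, 0.764, -1.9365], [0.0, 0.0, 0.0, 1.0]] ['camera_matrix', 'view']
top [[460.4, 0.0, 319.1], [0.0, 460.4, 237.8], [0.0, 0.0, 1.0]] [[0.0232, -0.9997, 0.005, 0.0427], [0.987, 0.0237, 0.159, -0.4527], [-0.1591, 0.0013, 0.9873, -1.1316], [0.0, 0.0, 0.0, 1.0]] ['camera_matrix', 'view']
{'clock': 0.1, 'qpos': array([ 1.13399727e+00,  2.76515652e-01,  1.50600661e+00, -8.05130647e-06,
        1.36072385e+00, -1.21020410e-01]), 'qd': array([ 0.00140417, -0.00137079, -0.00373648, -0.00042941, -0.00048146,
        0.00150994]), 'effort': array([ 7.81313265e-04, -4.17698193e+01, -2.46404886e+01, -4.19760690e-04,
        5.83367670e-03,  4.36100180e-06]), 'position': array([0.17839187, 0.54614052, 0.24153536]), 'ee_rot': array([-2.23820516e-04,  1.57233247e-01,  9.87561149e-01, -7.95864811e-04]), 'contact_force': array([-0.74995856, -0.57755093,  0.11648286]), 'moment': array([-0.01361153,  0.01007298, -0.00527342]), 'gripper_force': 0.0, 'width': 0.08543821518185532}
```

View pics/scene0.png

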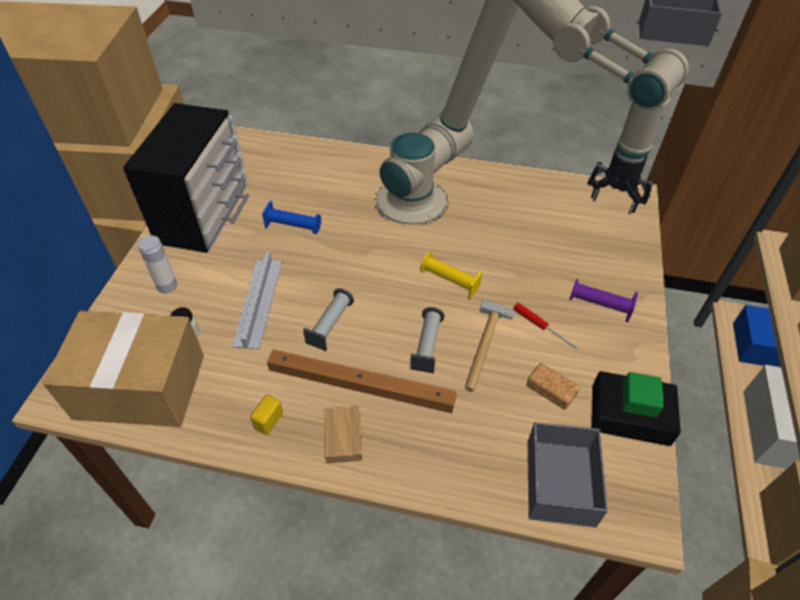

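View pics/top0.png

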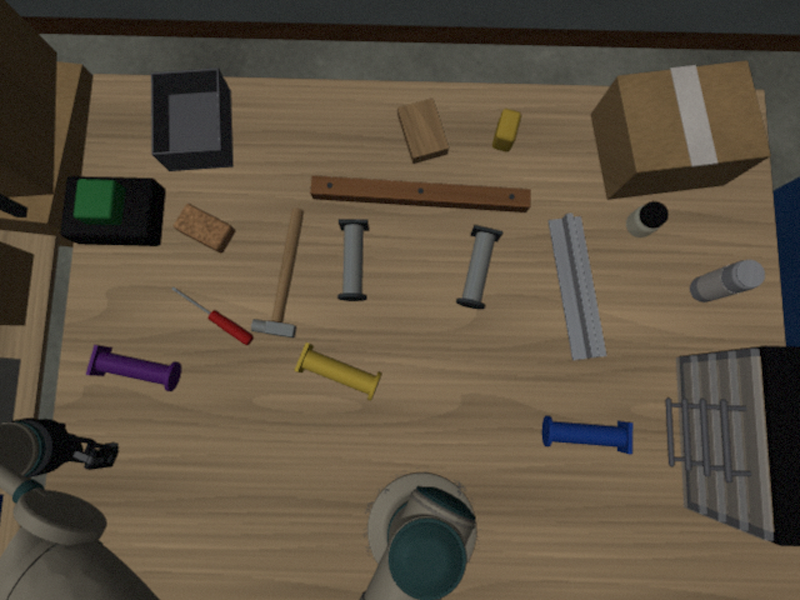

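The top view shows two grey legs, at (352,260) and (480,267) in the 800 px picture. The yellow (340,370), blue (588,435) and purple (135,368) pieces are decoys by colour. The fence runs from (312,190) to (530,200), the straightedge is at (577,287) on the right, and the hammer is at (285,280). I'll confirm this in a crop.

```bash
cat > h.py <<'E'
from rig import manip,eyes,job
import cv2,numpy as np
from scipy.spatial.transform import Rotation as R
def ray(n,u,v):
    c=eyes.get_calibration(n);K=np.array(c["camera_matrix"]);V=np.array(c["view"])
    x,y=(u-K[0,2])/K[0,0],(v-K[1,2])/K[1,1]
    d=V[:3,:3].T@np.array([x,-y,-1]);o=-V[:3,:3].T@V[:3,3];return o,d
def onz(n,u,v,z):
    o,d=ray(n,u,v);return o+d*(z-o[2])/d[2]
def proj(n,p):
    c=eyes.get_calibration(n);K=np.array(c["camera_matrix"]);V=np.array(c["view"])
    q=V[:3,:3]@np.array(p)+V[:3,3];q=np.array([q[0],-q[1],-q[2]])
    if n!="wrist": return (K@q)[:2]/q[2]
    r=np.hypot(q[0],q[1]);t=np.arctan2(r,q[2]);return K[:2,2]+K[0,0]*t*q[:2]/r
def crop(n,u0,v0,w,h,s,f):
    im=eyes.get_image(n)[v0:v0+h,u0:u0+w,::-1]
    cv2.imwrite("pics/"+f,cv2.resize(im,None,fx=s,fy=s,interpolation=cv2.INTER_CUBIC))
E
python3 - <<'E'
from h import *
crop("top",240,130,250,165,3.2,"crop0.png")
E
```

```text
(no output)
```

View pics/crop0.png

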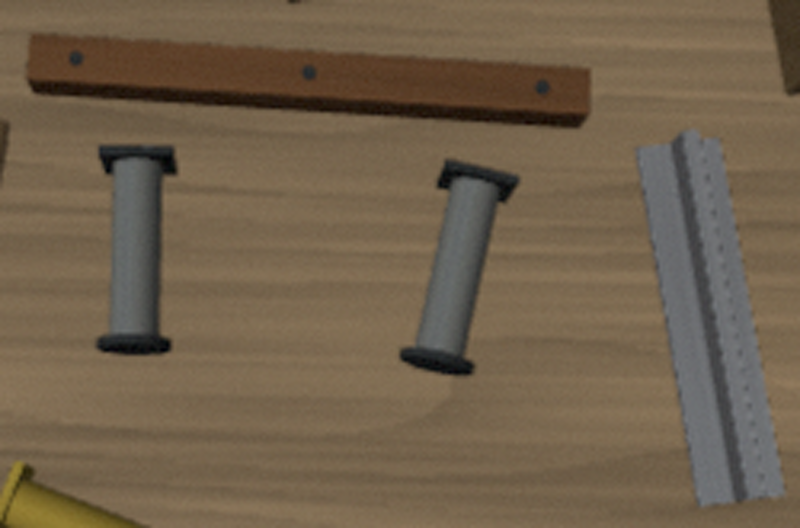

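Crop confirms the two grey steel legs, with foot plates (137,158) and (480,178) and heads (133,343) and (437,360). Nothing else in the crop is shaped like a leg except the yellow decoy's tip at lower left.

```bash
cat >> h.py <<'E'
def fence():
    return np.load("fence.npy")
E
python3 - <<'E'
from h import *
from scipy.optimize import least_squares
px=lambda u,v:(240+u/3.2,130+v/3.2)
P=lambda u,v,z:onz("top",*px(u,v),z)
a,b=P(29,92,0),P(583,127,0)
c,d=P(33,34,.04),P(590,69,.04)
print("front low",a.round(4),b.round(4),"back top",c.round(4),d.round(4))
# fit fence: centre front, yaw (Y axis along batten = left)
def model(q):
    X=np.array([np.cos(q[2]),np.sin(q[2])]);Y=np.array([-X[1],X[0]]);o=np.array(q[:2])
    pts=[(o+Y*.23,0),(o-Y*.23,0),(o+.04*X+.23*Y,.04),(o+.04*X-.23*Y,.04)]
    return np.concatenate([proj("top",[*p,z]) for p,z in pts])
obs=np.concatenate([px(29,92),px(583,127),px(33,34),px(590,69)])
r=least_squares(lambda q:model(q)-obs,[.6,0,0]);print("fence",r.x,np.round(r.fun,1));np.save("fence.npy",r.x)
q=r.x;X=np.array([np.cos(q[2]),np.sin(q[2])]);Y=np.array([-X[1],X[0]])
def leg(pts,g):
    # g: x,y of foot, yaw. pts: plate top back corners (z .06), flange left/right extremes (z .03 outer), tube sides
    def m(g):
        D=np.array([np.cos(g[2]),np.sin(g[2])]);S=np.array([-D[1],D[0]]);f=np.array(g[:2])
        L=[(f+S*.03,.06),(f-S*.03,.06),(f-D*.156+S*.03,.03),(f-D*.156-S*.03,.03)]
        return np.concatenate([proj("top",[*p,z]) for p,z in L])
    ob=np.concatenate([px(*p) for p in pts])
    r=least_squares(lambda g:m(g)-ob,g);return r.x,r.fun
for n,pts in(("A",[(100,147),(174,147),(98,345),(170,345)]),("B",[(447,159),(518,178),(401,354),(473,369)])):
    g,f=leg(pts,[.6,0,0]);w=g[:2]-q[:2];print(n,g.round(4),f.round(1),"fence XY",(w@X).round(4),(w@Y).round(4),"dyaw deg",np.degrees(g[2]-q[2]))
for p in[(638,150,.006),(720,140,.006),(783,492,.006),(699,506,.006)]:print("SE",P(*p).round(4))
E
```

```text
front low [0.6681 0.2466 0.    ] [ 0.6491 -0.2188  0.    ] back top [0.7039 0.2392 0.04  ] [ 0.6854 -0.2159  0.04  ]
fence [ 0.65659273  0.01358712 -0.04086374] [ 1.2  0.8 -0.9  0.7 -0.9 -0.8  0.7 -0.6]
A [0.6054 0.1494 0.0083] [-0.3 -0.5  0.2 -0.2 -0.5  0.2  0.6  0.5] fence XY -0.0567 0.1336 dyaw deg 2.8196437968975894
B [ 0.5945 -0.1251 -0.2081] [-0.4 -0.   0.6 -0.7 -0.4 -0.   0.2  0.7] fence XY -0.0563 -0.1411 dyaw deg -9.584700605882892
SE [ 0.6284 -0.263   0.006 ]
SE [ 0.6387 -0.3315  0.006 ]
SE [ 0.3472 -0.3741  0.006 ]
SE [ 0.3345 -0.3064  0.006 ]
```

drive_tool(
  rows=[
    [[0,0,0.04],[3.2,-4.0,0],8.5],
    [[0,0,0.04],[3.2,-4.0,0],8.5],
    [[0,0,0.04],[3.2,-4.0,0],8.5],
    [[0,0,0.04],[3.2,-4.0,0],8.5],
    [[0,0,0.04],[3.2,-4.0,0],8.5],
    [[0,0,0.04],[3.2,-4.0,0],8.5],
    [[0,0,0.04],[3.2,-4.0,0],8.5],
    [[0,0,0.04],[3.2,-4.0,0],8.5],
  ],
)

```text
clock: 1.15
position: [0.4353, 0.2251, 0.2422]
ee_rot: [-0.0, -0.003, 1.0, 0.0]
contact_force: [-0.3, 0.4, -0.1]
width: 0.0852
gripper_force: 0.0
```

drive_tool(
  rows=[
    [[0,0,0],[3.2,-4.0,-2.0],8.5],
    [[0,0,0],[3.4,-3.8,-3.0],8.5],
    [[0,0,0],[0,0,-4],8.5],
    [[0,0,0],[0,0,-3],8.5],
    [[0,0,0],[0,0,0],8.5],
  ],
)

```text
clock: 1.78
position: [0.4985, 0.148, 0.12]
ee_rot: [-0.003, -0.002, 1.0, -0.0]
contact_force: [0.0, -0.1, -0.1]
width: 0.0852
gripper_force: 0.0
```

```bash
python3 - <<'E'
from h import *
s=manip.get_state();print(s["position"],s["ee_rot"],s["qpos"].round(2),s["clock"])
r=R.from_quat(np.roll(s["ee_rot"],-1)).as_matrix();print(r.round(3))
c=eyes.get_calibration("wrist");print(np.round(c["camera_matrix"],1).tolist())
im=eyes.get_image("wrist");cv2.imwrite("pics/w1.png",im[:,:,::-1])
E
```

```text
[0.49852928 0.14803126 0.12000723] [-3.15964478e-03 -1.85893654e-03  9.99993187e-01 -4.32009730e-04] [ 0.15  0.3   1.8   0.    1.05 -1.42] 1.775
[[-1.    -0.004 -0.006]
 [-0.004  1.    -0.001]
 [ 0.006 -0.001 -1.   ]]
[[371.6, 0.0, 322.5], [0.0, 371.6, 232.3], [0.0, 0.0, 1.0]]
```

View pics/w1.png

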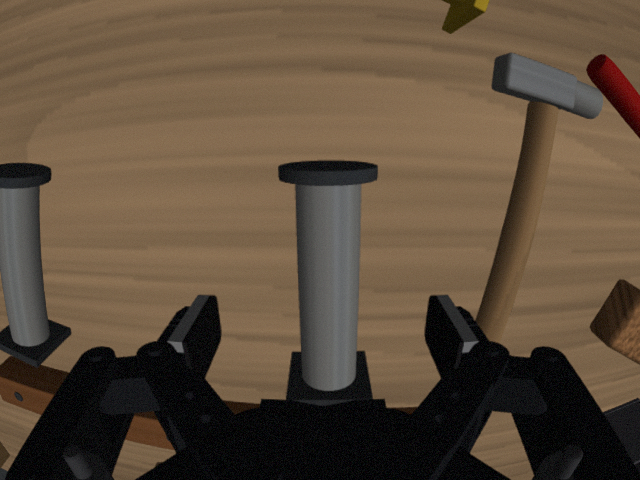

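The leg sits centred between the pads, axis near u=328, with its head at (328,172) and foot at (330,375). Descend and grip.

drive_tool(
  rows=[
    [[0,0,0],[0.2,0.05,-3],8.5],
    [[0,0,0],[0,0,-3],8.5],
    [[0,0,0],[0,0,-3],8.5],
    [[0,0,0],[0,0,0],3.5],
    [[0,0,0],[0,0,0],3.5],
    [[0,0,0],[0,0,0],3.5],
    [[0,0,0],[0,0,0],3.5],
    [[0,0,0],[0,0,0],3.5],
  ],
  force=30,
)

```text
clock: 2.82
position: [0.5043, 0.1497, 0.0345]
ee_rot: [0.002, -0.002, 1.0, 0.001]
contact_force: [-0.3, 2.6, 7.1]
width: 0.0389
gripper_force: 29.8
```

drive_tool(
  rows=[
    [[0,0,0],[0,0,0.4],3.5],
    [[0,0,0],[0,0,0],3.5],
  ],
)

```text
clock: 3.08
position: [0.5022, 0.149, 0.0364]
ee_rot: [-0.0, -0.002, 1.0, -0.0]
contact_force: [1.2, 0.7, -4.3]
width: 0.0391
gripper_force: 30.7
```

```bash
python3 - <<'E'
from h import *
for i in range(3):
    im=eyes.get_image("wrist");s=manip.get_state();print(s["position"].round(4),s["contact_force"].round(1),s["moment"].round(2),s["width"],s["gripper_force"])
E
```

```text
[0.5022 0.149  0.0362] [ 0.8  0.1 -3.6] [0.05 0.03 0.06] 0.03906401311064725 30.724616646766663
[0.5021 0.149  0.0361] [-0.1 -0.1 -4.5] [0.03 0.05 0.04] 0.038794874166016444 30.755009651184082
[0.5021 0.149  0.036 ] [-1.   0.6 -3.9] [ 0.06  0.1  -0.03] 0.038864691243605816 30.76477289199829
```

drive_tool(
  rows=[
    [[0,0,-0.025],[1,-0.04,0],3.5],
    [[0,0,-0.024],[1,-0.04,0],3.5],
    [[0,0,0],[1,-0.04,0],3.5],
    [[0,0,0],[1,-0.04,0],3.5],
    [[0,0,0],[1,-0.04,0],3.5],
    [[0,0,0],[0,0,0],3.5],
  ],
)

```text
clock: 3.98
position: [0.5544, 0.1471, 0.0363]
ee_rot: [0.001, 0.023, 1.0, 0.0]
contact_force: [0.7, 1.3, -4.2]
width: 0.0387
gripper_force: 30.7
```

drive_tool(
  rows=[
    [[0,0,0],[0.3,-0.01,0],3.5],
    [[0,0,0],[0.2,-0.01,0],3.5],
    [[0,0,0],[0.2,-0.01,0],3.5],
    [[0,0,0],[0,0,0],3.5],
  ],
)

```text
clock: 4.47
position: [0.5588, 0.1468, 0.0361]
ee_rot: [-0.001, 0.022, 1.0, 0.0]
contact_force: [-1.7, 0.6, -4.8]
width: 0.0389
gripper_force: 30.7
```

drive_tool(
  rows=[
    [[0,0,0],[0.2,-0.01,0],3.5],
    [[0,0,0],[0.2,-0.01,0],3.5],
    [[0,0,0],[0,0,0],3.5],
  ],
)

```text
clock: 4.85
position: [0.559, 0.1469, 0.0353]
ee_rot: [-0.005, 0.023, 1.0, 0.0]
contact_force: [-7.8, 1.4, -2.6]
width: 0.0389
gripper_force: 30.9
```

drive_tool(
  rows=[
    [[0,0,0],[-0.3,0.01,0],5.5],
    [[0,0,0],[0,0,0],5.5],
    [[0,0,0],[0,0,-0.9],5.5],
    [[0,0,0],[0,0,0],3.5],
    [[0,0,0],[0,0,0],3.5],
    [[0,0,0],[0,0,0],3.5],
    [[0,0,0],[0,0,0],3.5],
  ],
)

```text
clock: 5.72
position: [0.5607, 0.1468, 0.0271]
ee_rot: [0.0, 0.022, 1.0, 0.0]
contact_force: [0.3, -0.3, -3.4]
width: 0.0392
gripper_force: 30.5
```

drive_tool(
  rows=[
    [[0.003,0.073,0],[0,0,1.3],3.5],
    [[0.003,0.073,0],[0.05,0,1.25],3.5],
    [[0.003,0.073,0],[0.2,0,1.15],3.5],
    [[0.003,0.073,0],[0.3,-0.01,1.05],3.5],
    [[0,0,0],[0,0,0],3.5],
  ],
  force=20,
)

```text
clock: 6.35
position: [0.5671, 0.1462, 0.0739]
ee_rot: [-0.145, 0.022, 0.989, 0.003]
contact_force: [0.1, -0.1, -5.6]
width: 0.039
gripper_force: 29.1
```

```bash
python3 - <<'E'
from h import *
crop("scene",200,180,240,180,3.2,"s1.png")
s=manip.get_state();print(s["qpos"].round(2))
E
```

```text
[ 0.11  0.57  1.5   0.04  1.36 -1.43]
```

View pics/s1.png

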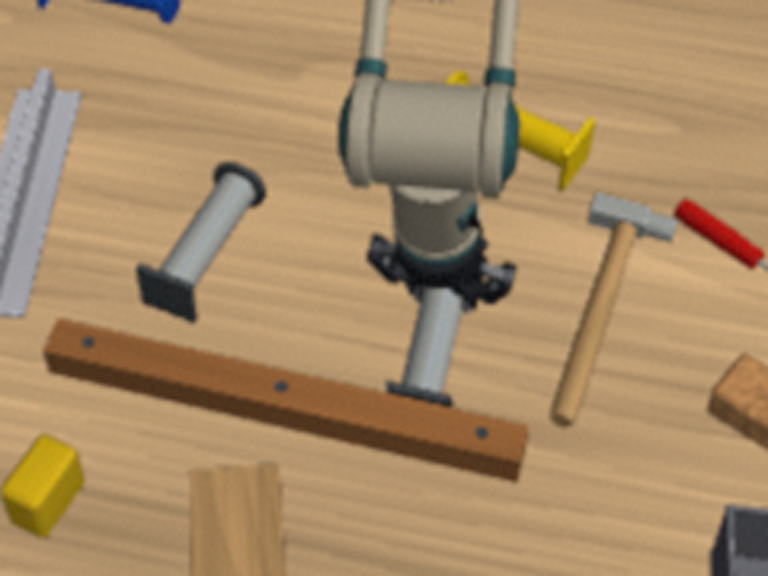

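drive_tool(
  rows=[
    [[0.004,0.09,0],[0.4,-0.02,0.55],3.5],
    [[0.004,0.09,0],[0.35,-0.01,0.75],3.5],
    [[0.004,0.09,0],[0.65,-0.03,0.55],3.5],
    [[0.004,0.09,0],[0.8,-0.03,0.45],3.5],
    [[0,0,0],[0,0,0],3.5],
  ],
  force=20,
)

```text
clock: 7.02
position: [0.583, 0.146, 0.0995]
ee_rot: [-0.328, 0.021, 0.944, 0.007]
contact_force: [-10.6, 0.3, 6.3]
width: 0.0393
gripper_force: 29.2
```

```bash
python3 - <<'E'
from h import *
crop("scene",300,220,120,100,6,"s2.png")
s=manip.get_state();print(s["qpos"].round(2),s["contact_force"].round(1))
E
```

```text
[ 0.08  0.77  1.17  0.08  1.86 -1.45] [-10.1   0.4   5.5]
```

View pics/s2.png

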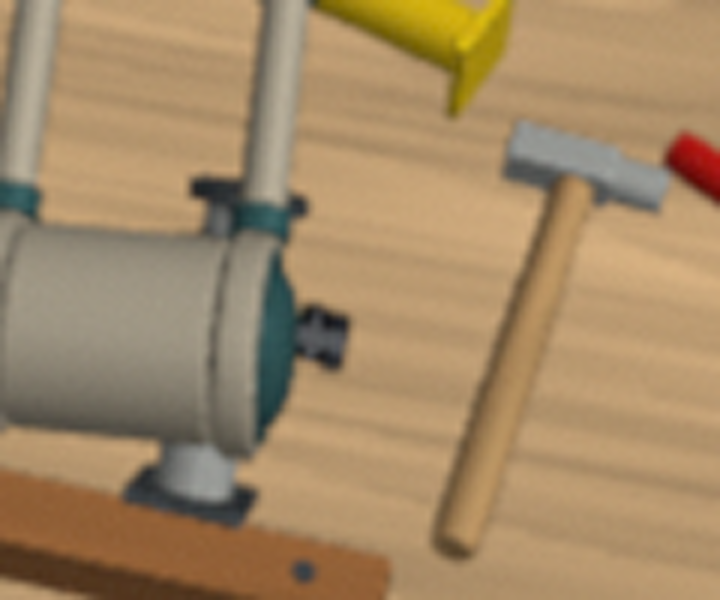

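drive_tool(
  rows=[
    [[0.004,0.1,0],[0.9,-0.04,0.45],3.5],
    [[0.004,0.1,0],[1.1,-0.04,0.05],3.5],
    [[0,0,0],[0,0,0],3.5],
  ],
)

```text
clock: 7.45
position: [0.6055, 0.145, 0.1028]
ee_rot: [-0.418, 0.02, 0.908, 0.008]
contact_force: [-5.5, 0.4, 2.9]
width: 0.039
gripper_force: 25.5
```

drive_tool(
  rows=[
    [[0.004,0.1,0],[1.2,-0.05,-0.1],3.5],
    [[0.004,0.09,0],[1.2,-0.05,-0.2],3.5],
    [[0,0,0],[0,0,0],3.5],
    [[0,0,0],[0,0,0],3.5],
  ],
)

```text
clock: 7.95
position: [0.6296, 0.1445, 0.1035]
ee_rot: [-0.502, 0.019, 0.865, 0.01]
contact_force: [-7.3, 0.4, 6.2]
width: 0.0392
gripper_force: 24.0
```

```bash
python3 - <<'E'
from h import *
crop("top",230,130,200,150,4,"t2.png")
s=manip.get_state();print(s["qpos"].round(2),s["contact_force"].round(1))
E
```

```text
[ 0.07  1.06  0.76  0.13  2.36 -1.42] [-7.3  0.2  7.1]
```

View pics/t2.png

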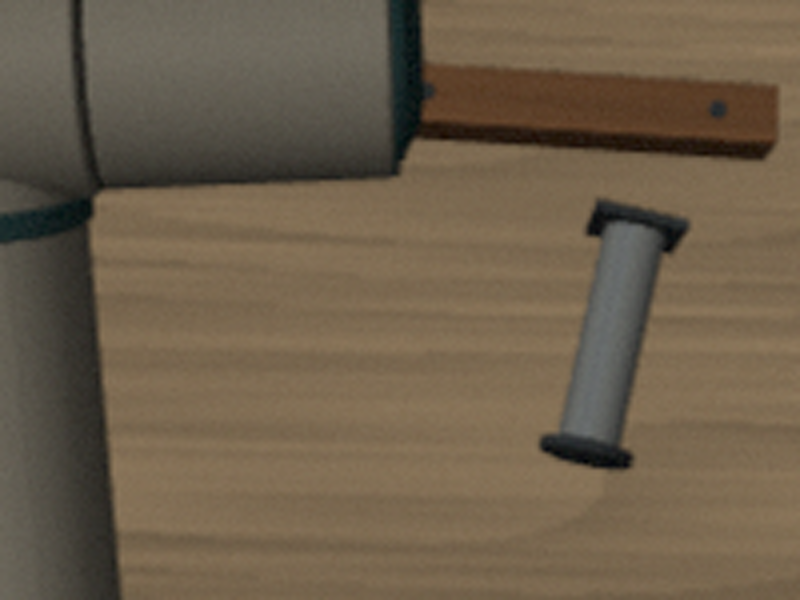

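drive_tool(
  rows=[
    [[0.002,0.05,0],[0.3,-0.01,-0.2],3.5],
    [[0,0,0],[0.2,-0.01,-0.2],3.5],
    [[0,0,0],[0,0,0],3.5],
    [[0,0,0],[0,0,0],3.5],
  ],
)

```text
clock: 8.5
position: [0.6339, 0.1443, 0.1026]
ee_rot: [-0.524, 0.018, 0.851, 0.01]
contact_force: [-9.6, 1.7, 13.2]
width: 0.0393
gripper_force: 23.7
```

drive_tool(
  rows=[
    [[0,0,0],[-0.3,0.01,0.5],3.5],
    [[0,0,0],[0,0,0],8.5],
    [[0,0,0],[0,0,0],8.5],
    [[0,0,0],[0,0,0],8.5],
    [[0,0,0],[0,0,0],8.5],
  ],
)

```text
clock: 9.12
position: [0.6342, 0.1437, 0.1004]
ee_rot: [-0.52, 0.019, 0.854, 0.01]
contact_force: [-0.4, -0.4, -0.0]
width: 0.0849
gripper_force: 0.0
```

drive_tool(
  rows=[
    [[0,0,0],[1,-0.04,1.5],8.5],
    [[0,0,0],[1,-0.04,2],8.5],
    [[0,0,0],[0,0,4],8.5],
    [[0,-0.1,0],[0,0,4],8.5],
    [[0,-0.15,0],[0,0,4],8.5],
    [[0,-0.15,0],[0,0,3],8.5],
    [[0,-0.15,0],[-1,-1,3],8.5],
  ],
)

```text
clock: 10.0
position: [0.6448, 0.1333, 0.3165]
ee_rot: [-0.265, 0.015, 0.964, 0.015]
contact_force: [0.0, 0.5, -0.4]
width: 0.085
gripper_force: 0.0
```

drive_tool(
  rows=[
    [[0,-0.15,0],[-3,-4,1],8.5],
    [[0,-0.15,0],[-3,-4,0],8.5],
    [[0,-0.15,0],[-3,-4,0],8.5],
    [[0,-0.1,0],[-3,-4,0],8.5],
    [[0,0,0],[-2,-4,0],8.5],
    [[0,0,0],[0,-4,0],8.5],
    [[0,0,0],[0,0,0],8.5],
  ],
)

```text
clock: 10.88
position: [0.5036, -0.1093, 0.3261]
ee_rot: [0.004, 0.013, 1.0, 0.018]
contact_force: [-0.1, 0.8, 0.4]
width: 0.0848
gripper_force: 0.0
```

```bash
python3 - <<'E'
from h import *
a=eyes.get_image("top")[130:310,220:480,::-1];b=eyes.get_image("scene")[150:330,180:440,::-1]
cv2.imwrite("pics/c3.png",cv2.resize(np.hstack([a,b]),None,fx=1.53,fy=3.0)if 0 else cv2.resize(np.vstack([a,b]),None,fx=1.65,fy=1.65,interpolation=cv2.INTER_CUBIC))
s=manip.get_state();print(s["position"].round(4),s["qpos"].round(2),R.from_quat(np.roll(s["ee_rot"],-1)).as_matrix().round(3))
E
```

```text
[ 0.5039 -0.107   0.3258] [-0.37  0.15  1.47  0.04  1.53 -1.92] [[-1.     0.023  0.007]
 [ 0.023  0.999  0.038]
 [-0.006  0.039 -0.999]]
```

View pics/c3.png

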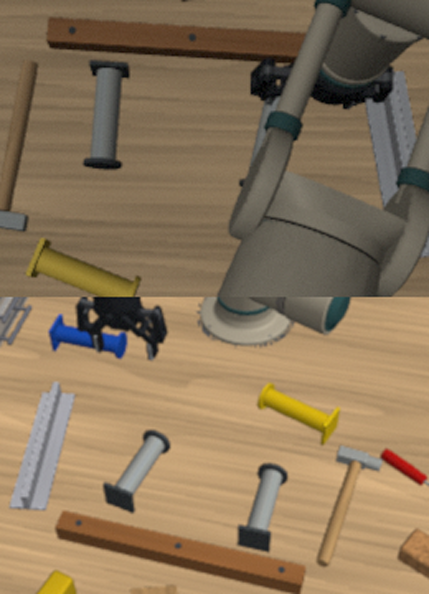

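```bash
python3 - <<'E'
from h import *
c=eyes.get_calibration("wrist");V=np.array(c["view"]);s=manip.get_state()
r=R.from_quat(np.roll(s["ee_rot"],-1)).as_matrix();o=-V[:3,:3].T@V[:3,3]
print("cam in tool",(r.T@(o-s["position"])).round(4),"axis",(r.T@(-V[2,:3])).round(3))
crop("top",230,130,160,120,5,"t3.png")
E
```

```text
cam in tool [ 0.0757  0.0003 -0.1319] axis [-0.293 -0.     0.956]
```

View pics/t3.png

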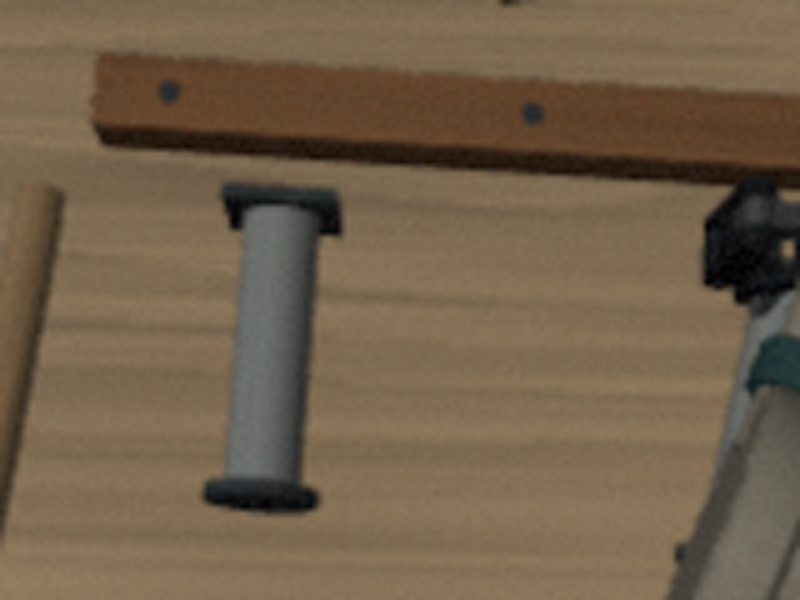

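drive_tool(
  rows=[
    [[-0.038,0.007,-0.06],[-0.3,0.1,-4],8.5],
    [[0,0,-0.06],[-0.3,0.1,-4],8.5],
    [[0,0,-0.065],[-0.3,0.1,-4],8.5],
    [[0,0,0],[0,0,-4],8.5],
    [[0,0,0],[0,0,-4],8.5],
    [[0,0,0],[0,0,0],8.5],
    [[0,0,0],[0,0,0],8.5],
  ],
)

```text
clock: 11.9
position: [0.4963, -0.1037, 0.127]
ee_rot: [0.002, 0.103, 0.995, -0.001]
contact_force: [1.4, 0.3, -0.0]
width: 0.0849
gripper_force: 0.0
```

```bash
python3 - <<'E'
from h import *
im=eyes.get_image("wrist");s=manip.get_state();print(s["position"].round(4),R.from_quat(np.roll(s["ee_rot"],-1)).as_matrix().round(3).tolist())
g=cv2.cvtColor(im,cv2.COLOR_RGB2GRAY).astype(int);h=cv2.cvtColor(im,cv2.COLOR_RGB2HSV)
# tube: low saturation, mid brightness
for v in (200,230,260,290,320,350):
    m=np.where((h[v,:,1]<40)&(h[v,:,2]>80)&(np.abs(np.arange(640)-325)<110))[0]
    print(v,m.min() if len(m) else None,m.max() if len(m) else None,len(m))
f=np.array([.5945,-.1251]);D=np.array([.9784,-.2066])
for t in(0.03,.06,.1,.14):print(t,proj("wrist",[*(f-D*t),.03]).round(0))
# leg A now
px=lambda u,v:(230+u/5,130+v/5)
q=fence();X=np.array([np.cos(q[2]),np.sin(q[2])]);Y=np.array([-X[1],X[0]])
for u,v,z in((223,184,.06),(340,190,.06),(203,492,.03),(318,497,.03)):
    p=onz("top",*px(u,v),z)[:2];print(p.round(4),"XY",((p-q[:2])@X).round(4),((p-q[:2])@Y).round(4))
E
```

```text
[ 0.4966 -0.104   0.1275] [[-0.979, 0.205, 0.005], [0.205, 0.979, -0.002], [-0.005, -0.001, -1.0]]
200 313 357 45
230 308 356 48
260 311 355 45
290 311 353 43
320 312 352 41
350 312 350 39
0.03 [322. 332.]
0.06 [322. 295.]
0.1 [322. 240.]
0.14 [322. 179.]
[0.628 0.171] XY -0.035 0.1561
[0.6264 0.1113] XY -0.0342 0.0964
[0.4739 0.178 ] XY -0.1892 0.1568
[0.4728 0.1191] XY -0.188 0.0979
```

drive_tool(
  rows=[
    [[0,0,0],[-0.1,0.4,-3.4],8.5],
    [[0,0,0],[0,0,-3.4],8.5],
    [[0,0,0],[0,0,-3.4],8.5],
    [[0,0,0],[0,0,0],3.5],
    [[0,0,0],[0,0,0],3.5],
    [[0,0,0],[0,0,0],3.5],
    [[0,0,0],[0,0,0],3.5],
    [[0,0,0],[0,0,0],3.5],
  ],
  force=30,
)

```text
clock: 12.95
position: [0.4959, -0.1007, 0.026]
ee_rot: [0.003, 0.103, 0.995, -0.001]
contact_force: [-0.3, -0.4, 7.2]
width: 0.0387
gripper_force: 29.9
```

drive_tool(
  rows=[
    [[0,0,0.055],[1,-0.04,0.1],3.5],
    [[0,0,0.055],[1,-0.04,0],3.5],
    [[0,0,0.055],[1,-0.04,0],3.5],
    [[0,0,0],[1,-0.04,0],3.5],
    [[0,0,0],[1,-0.04,0],3.5],
    [[0,0,0],[0.3,-0.01,0],3.5],
    [[0,0,0],[0.2,-0.01,0],3.5],
    [[0,0,0],[0,0,0],3.5],
  ],
)

```text
clock: 13.95
position: [0.5463, -0.1019, 0.026]
ee_rot: [-0.002, 0.021, 1.0, -0.0]
contact_force: [-7.5, -0.5, 9.1]
width: 0.0391
gripper_force: 31.1
```

drive_tool(
  rows=[
    [[0,0,0],[0.2,-0.01,0],3.5],
    [[0,0,0],[0.2,-0.01,0],3.5],
    [[0,0,0],[0,0,0],3.5],
  ],
)

```text
clock: 14.32
position: [0.5495, -0.102, 0.026]
ee_rot: [-0.003, 0.02, 1.0, -0.0]
contact_force: [-8.2, -0.1, 10.5]
width: 0.0393
gripper_force: 31.2
```

drive_tool(
  rows=[
    [[0,0,0],[0,0,0.4],3.5],
    [[0,0,0],[0.2,-0.01,0],3.5],
    [[0,0,0],[0.2,-0.01,0],3.5],
    [[0,0,0],[0,0,0],3.5],
  ],
)

```text
clock: 14.82
position: [0.5495, -0.1019, 0.0271]
ee_rot: [-0.007, 0.02, 1.0, 0.0]
contact_force: [-11.1, -2.3, -1.1]
width: 0.0389
gripper_force: 30.8
```

drive_tool(
  rows=[
    [[0.004,0.095,0],[-0.3,0.01,1.0],3.5],
    [[0.004,0.095,0],[0.05,0,1.25],3.5],
    [[0.004,0.095,0],[0.2,-0.01,1.15],3.5],
    [[0.004,0.095,0],[0.3,-0.01,1.05],3.5],
    [[0,0,0],[0,0,0],3.5],
  ],
  force=20,
)

```text
clock: 15.45
position: [0.5563, -0.1028, 0.0732]
ee_rot: [-0.194, 0.02, 0.981, 0.004]
contact_force: [-7.7, -1.5, -0.5]
width: 0.0392
gripper_force: 30.2
```

drive_tool(
  rows=[
    [[0.004,0.095,0],[0.25,-0.01,0.8],3.5],
    [[0.004,0.095,0],[0.35,-0.01,0.75],3.5],
    [[0.004,0.095,0],[0.65,-0.03,0.55],3.5],
    [[0.004,0.095,0],[0.8,-0.03,0.45],3.5],
    [[0,0,0],[0,0,0],3.5],
  ],
)

```text
clock: 16.08
position: [0.5746, -0.1029, 0.1022]
ee_rot: [-0.38, 0.02, 0.925, 0.008]
contact_force: [-14.6, -0.1, 9.6]
width: 0.0386
gripper_force: 30.1
```

drive_tool(
  rows=[
    [[0.004,0.09,0],[0.9,-0.04,0.3],3.5],
    [[0.004,0.09,0],[1.1,-0.04,0.05],3.5],
    [[0,0,0],[0,0,0],3.5],
    [[0.004,0.08,0],[0.9,-0.04,-0.1],3.5],
    [[0,0,0],[0,0,0],3.5],
  ],
)

```text
clock: 16.7
position: [0.6045, -0.104, 0.1088]
ee_rot: [-0.497, 0.019, 0.867, 0.011]
contact_force: [-13.9, 1.0, 16.8]
width: 0.039
gripper_force: 28.5
```

```bash
python3 - <<'E'
from h import *
im=eyes.get_image("wrist");s=manip.get_state();print(s["position"].round(4),s["contact_force"].round(1),s["qpos"].round(2))
cv2.imwrite("pics/w_hold.png",im[:,:,::-1]);np.save("calhold.npy",eyes.get_calibration("wrist")["view"])
q=fence();X=np.array([np.cos(q[2]),np.sin(q[2])])
r=R.from_quat(np.roll(s["ee_rot"],-1)).as_matrix();a=s["position"]-.003*r[:,2];print("axis X",(a[:2]-q[:2])@X,"Z",a[2],"lean",np.degrees(np.arccos(-r[2,2])))
E
```

```text
[ 0.6047 -0.1039  0.109 ] [-13.7   0.2  17.3] [-0.2   1.    0.88 -0.18  2.29 -1.77]
axis X -0.04446573487841563 Z 0.11050435171140072 lean 59.51462822266428
```

View pics/w_hold.png

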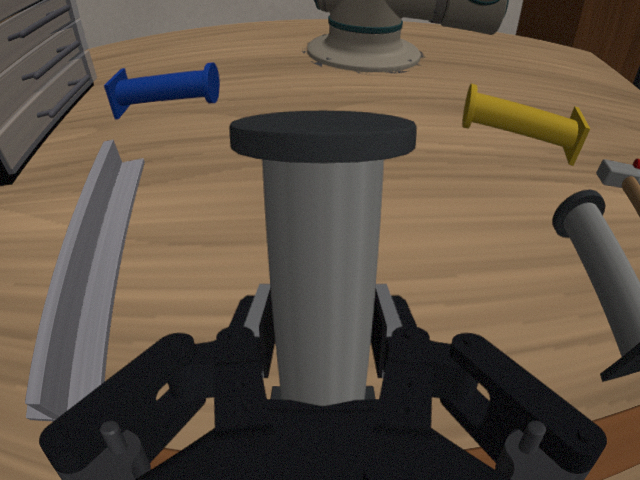

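The wrist view shows leg B held nearly upright, with its flange at (323,135) spanning u 231–415 and rows 112–160. I'll fit the tilt from those.

```bash
cat >> h.py <<'E'
def fitleg(obs,V=None,th0=80):
    """obs: uL,uR (widest), v_far (top), v_near_low ; returns theta deg, l (grasp->head), lateral"""
    from scipy.optimize import least_squares
    s=manip.get_state();q=fence();X=np.array([np.cos(q[2]),np.sin(q[2]),0]);Y=np.array([-X[1],X[0],0])
    r=R.from_quat(np.roll(s["ee_rot"],-1)).as_matrix();a=s["position"]-.003*r[:,2]
    ph=np.linspace(0,2*np.pi,60)
    def m(g):
        th,l,y,off=g;up=-X*np.cos(th)+np.array([0,0,np.sin(th)]);n=np.cross(Y,up)
        H=a+off*r[:,2]+up*l+Y*y
        C=lambda c:np.array([proj("wrist",c+.03*(np.cos(p)*n+np.sin(p)*Y)) for p in ph])
        A,B=C(H),C(H-.008*up);al=np.vstack([A,B])
        return np.array([al[:,0].min(),al[:,0].max(),al[:,1].min(),al[:,1].max()])
    f=least_squares(lambda g:m(g)-obs,[np.radians(th0),.058,0,0],x_scale=[.1,.01,.01,.01],diff_step=1e-3)
    th,l,y,off=f.x;ax=a+off*r[:,2]
    Xg=(ax-np.array([*q[:2],0]))@X;sg=.16-l
    print("theta",np.degrees(th).round(1),"s",sg.round(4),"lat",y.round(4),"off",off.round(4),"res",f.fun.round(1),"axis X,Z",Xg.round(4),ax[2].round(4),
      "E1 X,Z",(Xg+sg*np.cos(th)-.03*np.sin(th)).round(4),(ax[2]-sg*np.sin(th)-.03*np.cos(th)).round(4),"corner X,Z",(Xg+sg*np.cos(th)+.03*np.sin(th)).round(4),(ax[2]-sg*np.sin(th)+.03*np.cos(th)).round(4))
E
python3 -c "
from h import *
fitleg([230.5,415.5,111,160.5])"
```

```text
Traceback (most recent call last):
  File "h.py", line 32, in fitleg
    f=least_squares(lambda g:m(g)-obs,[np.radians(th0),.058,0,0],x_scale=[.1,.01,.01,.01],diff_step=1e-3)
  File "h.py", line 32, in <lambda>
    f=least_squares(lambda g:m(g)-obs,[np.radians(th0),.058,0,0],x_scale=[.1,.01,.01,.01],diff_step=1e-3)
                             ~^^^
  File "h.py", line 30, in m
    A,B=C(H),C(H-.008*up);al=np.vstack([A,B])
             ~^^^^^^^^^^^
  File "h.py", line 29, in <lambda>
    C=lambda c:np.array([proj("wrist",c+.03*(np.cos(p)*n+np.sin(p)*Y)) for p in ph])
                         ~~~~^^^^^^^^^^^^^^^^^^^^^^^^^^^^^^^^^^^^^^^^^
  File "h.py", line 11, in proj
    c=eyes.get_calibration(n);K=np.array(c["camera_matrix"]);V=np.array(c["view"])
ValueError: time passes only in moves, steps and waits
```

```bash
python3 - <<'E'
t=open('h.py').read()
t=t.replace('from scipy.spatial','import functools\n@functools.lru_cache(None)\ndef CAL(n):return eyes.get_calibration(n)\nfrom scipy.spatial',1).replace('c=eyes.get_calibration(n);','c=CAL(n);').replace(',x_scale=[.1,.01,.01,.01],diff_step=1e-3',',x_scale=[.1,.01,.01,.01]')
open('h.py','w').write(t)
E
python3 -c "
from h import *
fitleg([230.5,415.5,111,160.5])"
```

```text
theta 65.6 s 0.0825 lat 0.0005 off 0.0034 res [-0.  0.  0.  0.] axis X,Z -0.0474 0.1088 E1 X,Z -0.0406 0.0213 corner X,Z 0.014 0.046
```

The fit gives a tilt of about 66° with the plate corner at X=+14, Z=46 mm. So the foot climbed onto the fence's top edge because I pressed too hard against it. I'll back off, lower the leg and raise it again with the tool holding it rigidly, pivoting on the lower plate edge without pressing on the fence.

drive_tool(
  rows=[
    [[0,0,0],[-1.0,0.04,0.4],3.5],
    [[0,0,0],[-1.2,0.05,0],3.5],
    [[0,0,0],[-1.2,0.05,0],3.5],
    [[0,0,0],[0,0,-0.6],3.5],
    [[0,0,0],[0,0,0],3.5],
  ],
  force=40,
)

```text
clock: 17.38
position: [0.5757, -0.1034, 0.0976]
ee_rot: [-0.487, 0.018, 0.873, 0.011]
contact_force: [0.1, 0.3, -5.5]
width: 0.0386
gripper_force: 43.7
```

drive_tool(
  rows=[
    [[0,0,0],[0,0,-0.5],3.5],
    [[0,0,0],[0,0,-0.4],3.5],
    [[0,0,0],[0,0,0],3.5],
  ],
)

```text
clock: 17.75
position: [0.5751, -0.1033, 0.0896]
ee_rot: [-0.488, 0.018, 0.873, 0.011]
contact_force: [-0.5, 0.9, -5.3]
width: 0.0382
gripper_force: 43.7
```

drive_tool(
  rows=[
    [[-0.005,-0.136,0],[-1.15,0.05,-0.35],3.5],
    [[-0.005,-0.136,0],[-1.15,0.05,-0.3],3.5],
    [[-0.005,-0.131,0],[-1.05,0.04,-0.5],3.5],
    [[-0.005,-0.131,0],[-1.0,0.04,-0.6],3.5],
    [[0,0,0],[0,0,0],3.5],
  ],
)

```text
clock: 18.38
position: [0.5281, -0.101, 0.0752]
ee_rot: [-0.242, 0.02, 0.97, 0.006]
contact_force: [0.5, -0.4, -5.6]
width: 0.0386
gripper_force: 44.1
```

drive_tool(
  rows=[
    [[-0.005,-0.131,0],[-0.9,0.04,-0.9],3.5],
    [[-0.005,-0.131,0],[-0.8,0.03,-0.9],3.5],
    [[-0.003,-0.09,0],[-0.4,0.02,-0.65],3.5],
    [[-0.003,-0.09,0],[-0.4,0.02,-0.6],3.5],
    [[0,0,0],[0,0,0],3.5],
  ],
)

```text
clock: 19.0
position: [0.5044, -0.1, 0.0424]
ee_rot: [-0.025, 0.02, 1.0, 0.003]
contact_force: [-3.0, 0.4, -0.3]
width: 0.0389
gripper_force: 44.4
```

drive_tool(
  rows=[
    [[-0.003,-0.06,0],[-0.3,0.01,-0.6],3.5],
    [[-0.002,-0.04,0],[-0.2,0.01,-0.5],3.5],
    [[0,0,0],[0,0,0],3.5],
    [[0,0,0],[0,0,0],8.5],
    [[0,0,0],[0,0,0],8.5],
    [[0,0,0],[0,0,0],8.5],
    [[0,0,0],[0,0,3],8.5],
    [[0,0,0],[0,0,3],8.5],
  ],
)

```text
clock: 20.0
position: [0.5013, -0.1001, 0.0917]
ee_rot: [0.028, 0.019, 0.999, 0.001]
contact_force: [0.2, 0.1, 0.6]
width: 0.085
gripper_force: 0.0
```

drive_tool(
  rows=[
    [[0,0,0],[-2,0.1,3],8.5],
    [[0,0,0],[-2,0.1,0],8.5],
    [[0,0,0],[0,0,0],8.5],
  ],
)

```text
clock: 20.38
position: [0.4604, -0.0979, 0.1217]
ee_rot: [0.028, 0.02, 0.999, 0.001]
contact_force: [-0.0, 1.0, -0.5]
width: 0.0851
gripper_force: 0.0
```

```bash
python3 - <<'E'
from h import *
a=eyes.get_image("top");w=eyes.get_image("wrist");s=manip.get_state();print(s["position"].round(4),R.from_quat(np.roll(s["ee_rot"],-1)).as_matrix().round(3).tolist(),s["qpos"].round(2))
z=lambda i,f:cv2.resize(i[:,:,::-1],None,fx=f,fy=f,interpolation=cv2.INTER_CUBIC)
c=np.zeros((600,800,3),np.uint8);c[:240,:]=z(a[140:220,260:480],4)[:240,:800] if 0 else cv2.resize(a[135:215,240:480,::-1],(720,240),interpolation=cv2.INTER_CUBIC).__array__() if 0 else c[:240,:]
t=cv2.resize(a[135:255,240:480,::-1],(480,240),interpolation=cv2.INTER_CUBIC);c[:240,:480]=t
c[240:600,:480]=cv2.resize(w[:,:,::-1],(480,360));cv2.imwrite("pics/c5.png",c[:,:480])
E
```

```text
[ 0.4622 -0.0984  0.1214] [[-0.998, 0.039, 0.058], [0.039, 0.999, 0.001], [-0.058, 0.003, -0.998]] [-0.37  0.2   1.94  0.03  0.94 -1.92]
```

View pics/c5.png

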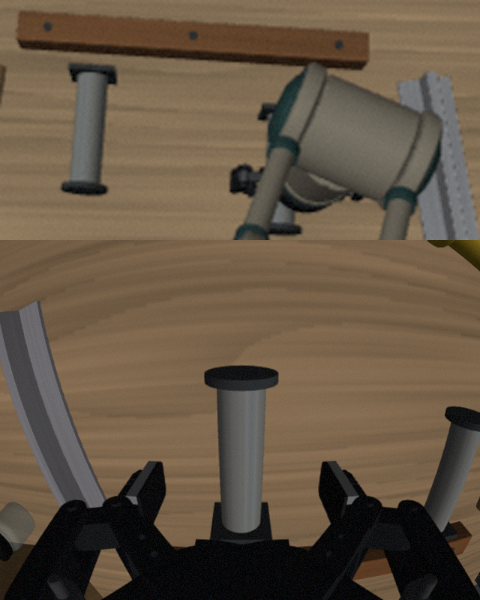

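```bash
python3 - <<'E'
from h import *
q=fence();X=np.array([np.cos(q[2]),np.sin(q[2]),0]);Y=np.array([-X[1],X[0],0]);o=np.array([*q[:2],0])
ph=np.linspace(0,6.28,60)
for Xh in(-.21,-.22,-.225,-.23,-.235,-.24,-.25):
  for Yh in (-.12,):
    al=np.array([proj("wrist",o+X*(Xh+d)+Y*(Yh+.03*np.cos(p))+np.array([0,0,.03+.03*np.sin(p)])) for d in(0,.008) for p in ph])
    print(Xh,al.min(0).round(0),al.max(0).round(0))
E
```

```text
-0.21 [272. 192.] [371. 234.]
-0.22 [272. 178.] [371. 216.]
-0.225 [271. 171.] [371. 207.]
-0.23 [271. 164.] [372. 198.]
-0.235 [271. 157.] [372. 189.]
-0.24 [271. 149.] [372. 180.]
-0.25 [270. 134.] [373. 161.]
```

drive_tool(
  rows=[
    [[-0.005,-0.127,0],[1.1,-0.05,0],8.5],
    [[-0.005,-0.127,0],[1.1,-0.05,0],8.5],
    [[-0.005,-0.127,0],[0,0,-3],8.5],
    [[0,0,0],[0,0,-3],8.5],
    [[0,0,0],[0,0,-3.2],8.5],
    [[0,0,0],[0,0,0],8.5],
  ],
)

```text
clock: 21.22
position: [0.4854, -0.0955, 0.0327]
ee_rot: [0.206, 0.017, 0.978, 0.002]
contact_force: [0.4, 1.1, 0.3]
width: 0.0851
gripper_force: 0.0
```

drive_tool(
  rows=[
    [[0,0,0],[0,0,0],3.5],
    [[0,0,0],[0,0,0],3.5],
    [[0,0,0],[0,0,0],3.5],
    [[0,0,0],[0,0,0],3.5],
    [[0,0,0],[0,0,0],3.5],
  ],
  force=60,
)

```text
clock: 21.85
position: [0.4873, -0.0969, 0.0369]
ee_rot: [0.211, 0.017, 0.977, -0.0]
contact_force: [-2.1, -0.2, 6.3]
width: 0.0378
gripper_force: 59.4
```

```bash
cat >> h.py <<'E'
def st():
    s=manip.get_state();q=fence();X=np.array([np.cos(q[2]),np.sin(q[2])]);Y=np.array([-X[1],X[0]])
    r=R.from_quat(np.roll(s["ee_rot"],-1)).as_matrix();w=s["position"][:2]-q[:2];z=r[:,2]
    print("t",round(s["clock"],1),"X %.1f Y %.1f Z %.1f mm"%(w@X*1e3,w@Y*1e3,s["position"][2]*1e3),"lean %.1f"%np.degrees(np.arctan2(-z[:2]@X,-z[2])),"toolz.Y %.3f tooly.X %.3f"%(z[:2]@Y,r[:2,1]@X),"F",s["contact_force"].round(1),"w",round(s["width"]*1e3,1),"q",s["qpos"].round(2))
E
python3 -c "
from h import *
st()"
```

```text
t 21.9 X -164.6 Y -117.3 Z 36.9 mm lean -24.3 toolz.Y 0.009 tooly.X -0.007 F [-2.1 -0.2  6.3] w 37.8 q [-0.47  0.27  2.29  0.75  0.26 -2.7 ]
```

drive_tool(
  rows=[
    [[0,0,0],[0,0,0.3],6.5],
    [[0,0,0],[0,0,0],8.5],
    [[0.004,0.09,0],[-0.1,-0.1,0],8.5],
    [[0.004,0.1,0],[-0.1,-0.1,0],8.5],
    [[0.004,0.09,0],[0,0,-0.7],8.5],
    [[0,0,0],[0,0,0],8.5],
    [[0,0,0],[0,0,0],8.5],
  ],
)

```text
clock: 22.72
position: [0.4845, -0.0948, 0.0306]
ee_rot: [0.083, 0.017, 0.996, 0.008]
contact_force: [0.6, 0.5, 0.2]
width: 0.0852
gripper_force: 0.0
```

drive_tool(
  rows=[
    [[0,0,0],[0,0,0],3.5],
    [[0,0,0],[0,0,0],3.5],
    [[0,0,0],[0,0,0],3.5],
    [[0,0,0],[0,0,0],3.5],
    [[0,0,0],[0,0,0],3.5],
  ],
  force=60,
)

```text
clock: 23.35
position: [0.4853, -0.0955, 0.0315]
ee_rot: [0.083, 0.018, 0.996, 0.008]
contact_force: [-1.9, 0.4, 4.4]
width: 0.0384
gripper_force: 59.3
```

```bash
python3 -c "
from h import *
st()"
```

```text
t 23.4 X -166.7 Y -116.0 Z 31.5 mm lean -9.5 toolz.Y 0.019 tooly.X -0.007 F [-1.9  0.4  4.4] w 38.4 q [-0.39  0.32  2.09  0.14  0.58 -2.03]
```

drive_tool(
  rows=[
    [[0,0,0],[1,-0.04,0.25],3.5],
    [[0,0,0],[1.1,-0.04,0],3.5],
    [[0,0,0],[1.1,-0.04,0],3.5],
    [[0,0,0],[1.1,-0.04,0],3.5],
    [[0,0,0],[1.1,-0.04,0],3.5],
    [[0,0,0],[0.8,-0.03,0],3.5],
    [[0,0,0],[0.3,-0.01,0],3.5],
    [[0,0,0],[0,0,0],3.5],
  ],
)

```text
clock: 24.35
position: [0.5504, -0.0977, 0.0333]
ee_rot: [0.083, 0.017, 0.996, 0.008]
contact_force: [0.2, -0.1, -4.2]
width: 0.0381
gripper_force: 60.4
```

drive_tool(
  rows=[
    [[0,0,0],[0.2,-0.01,0],3.5],
    [[0,0,0],[0.2,-0.01,0],3.5],
    [[0,0,0],[0,0,0],3.5],
  ],
)

```text
clock: 24.72
position: [0.5541, -0.0979, 0.0334]
ee_rot: [0.083, 0.017, 0.996, 0.008]
contact_force: [-1.0, -0.3, -5.5]
width: 0.0378
gripper_force: 60.4
```

```bash
python3 -c "
from h import *
st()"
```

```text
t 24.7 X -97.8 Y -115.6 Z 33.4 mm lean -9.5 toolz.Y 0.020 tooly.X -0.008 F [-1.  -0.3 -5.5] w 37.8 q [-0.34  0.39  1.95  0.11  0.65 -1.96]
```

drive_tool(
  rows=[
    [[0,0,0],[0.2,-0.01,-0.2],3.5],
    [[0,0,0],[0.2,-0.01,0],3.5],
    [[0,0,0],[0.1,0,0],3.5],
    [[0,0,0],[0,0,0],3.5],
  ],
)

```text
clock: 25.22
position: [0.5543, -0.0978, 0.0315]
ee_rot: [0.078, 0.016, 0.997, 0.008]
contact_force: [-15.9, -2.9, 9.5]
width: 0.0383
gripper_force: 62.6
```

```bash
python3 -c "
from h import *
st()"
```

```text
t 25.2 X -97.6 Y -115.5 Z 31.5 mm lean -9.0 toolz.Y 0.020 tooly.X -0.010 F [-15.9  -2.9   9.5] w 38.3 q [-0.34  0.4   1.94  0.11  0.66 -1.96]
```

```bash
cat > traj.py <<'E'
import numpy as np,sys
s,off,lam0,cx,cz,gap,bias=map(float,sys.argv[1:8])
th=np.arange(7.5,90.1,7.5);p=np.array([cx,cz]);l0=lam0
for t in th:
    a=np.radians(t);e=-gap*min(1,t/15)-(40*np.tan(a) if t<48.2 else 60*np.sin(a))
    lam=np.radians(lam0+t)
    T=np.array([e-s*np.cos(a)+30*np.sin(a)+off*np.sin(lam), s*np.sin(a)+30*np.cos(a)+off*np.cos(lam)-bias])
    d=T-p;p=T;print(t,"lean",round(lam0+t,1),"T",T.round(1),"d cm: x %.2f y %.2f z %.2f"%(d[0]*.0999,-d[0]*.0041,d[1]*.1))
E
python3 traj.py 97.5 1.5 -9 -92.8 31.4 6 1.5
```

```text
7.5 lean -1.5 T [-101.1   42.5] d cm: x -0.82 y 0.03 z 1.11
15.0 lean 6.0 T [-103.    54.2] d cm: x -0.19 y 0.01 z 1.17
22.5 lean 13.5 T [-100.8   65. ] d cm: x 0.22 y -0.01 z 1.08
30.0 lean 21.0 T [-98.   74.6] d cm: x 0.28 y -0.01 z 0.96
37.5 lean 28.5 T [-95.1  83. ] d cm: x 0.29 y -0.01 z 0.83
45.0 lean 36.0 T [-92.8  89.9] d cm: x 0.22 y -0.01 z 0.69
52.5 lean 43.5 T [-88.1  95.2] d cm: x 0.47 y -0.02 z 0.53
60.0 lean 51.0 T [-79.6  98.9] d cm: x 0.85 y -0.04 z 0.37
67.5 lean 58.5 T [-69.7 100.8] d cm: x 0.98 y -0.04 z 0.20
75.0 lean 66.0 T [-58.8 101.1] d cm: x 1.09 y -0.04 z 0.02
82.5 lean 73.5 T [-47.   99.5] d cm: x 1.18 y -0.05 z -0.15
90.0 lean 81.0 T [-34.5  96.2] d cm: x 1.25 y -0.05 z -0.33
```

drive_tool(
  rows=[
    [[0.005,0.131,0],[-0.82,0.03,1.1],3.5],
    [[0.005,0.131,0],[-0.19,0.01,1.17],3.5],
    [[0.005,0.131,0],[0.22,-0.01,1.08],3.5],
    [[0.005,0.131,0],[0.28,-0.01,0.96],3.5],
    [[0.005,0.131,0],[0.29,-0.01,0.83],3.5],
    [[0.005,0.131,0],[0.22,-0.01,0.69],3.5],
    [[0,0,0],[0,0,0],3.5],
  ],
)

```text
clock: 26.1
position: [0.5625, -0.0993, 0.0894]
ee_rot: [-0.304, 0.02, 0.952, 0.014]
contact_force: [0.5, -2.1, 2.8]
width: 0.0377
gripper_force: 60.6
```

```bash
python3 -c "
from h import *
st()"
```

```text
t 26.1 X -89.4 Y -116.6 Z 89.4 mm lean 35.4 toolz.Y 0.015 tooly.X 0.006 F [ 0.5 -2.1  2.8] w 37.7 q [-0.24  0.72  1.29 -0.1   1.75 -1.75]
```

drive_tool(
  rows=[
    [[0.005,0.131,0],[0.35,-0.02,0.53],3.5],
    [[0.005,0.131,0],[0.75,-0.04,0.37],3.5],
    [[0.005,0.131,0],[0.95,-0.04,0.2],3.5],
    [[0.005,0.131,0],[1.05,-0.04,0.02],3.5],
    [[0,0,0],[0,0,0],3.5],
  ],
)

```text
clock: 26.72
position: [0.5916, -0.0996, 0.1007]
ee_rot: [-0.543, 0.02, 0.839, 0.019]
contact_force: [2.0, -0.7, 6.4]
width: 0.0383
gripper_force: 63.4
```

```bash
python3 -c "
from h import *
st()"
```

```text
t 26.7 X -60.3 Y -115.8 Z 100.7 mm lean 65.8 toolz.Y 0.016 tooly.X 0.014 F [ 2.  -0.7  6.4] w 38.3 q [-0.2   1.05  0.88 -0.19  2.35 -1.77]
```

drive_tool(
  rows=[
    [[0.005,0.131,0],[1.15,-0.05,-0.15],3.5],
    [[0,0,0],[0,0,0],3.5],
    [[0.005,0.11,0],[1.2,-0.05,-0.33],3.5],
    [[0,0,0],[0,0,0],3.5],
  ],
)

```text
clock: 27.22
position: [0.6143, -0.1007, 0.0973]
ee_rot: [-0.641, 0.021, 0.767, 0.02]
contact_force: [4.5, -2.3, 7.8]
width: 0.0383
gripper_force: 63.7
```

```bash
python3 -c "
from h import *
im=eyes.get_image('wrist');st()
cv2.imwrite('pics/w_hold2.png',im[:,:,::-1])
im=im.astype(int).sum(2)
print([int(x) for x in im[60:200:4,323]]);"
```

```text
t 27.3 X -37.4 Y -116.0 Z 97.3 mm lean 79.5 toolz.Y 0.017 tooly.X 0.016 F [ 2.  -1.   6.3] w 38.0 q [-0.2   1.21  0.7  -0.27  2.6  -1.83]
[337, 322, 305, 286, 272, 251, 238, 234, 219, 214, 212, 198, 170, 158, 258, 126, 73, 181, 194, 179, 184, 158, 149, 152, 136, 143, 149, 144, 109, 115, 120, 121, 122, 98, 135]
```

drive_tool(
  rows=[
    [[0.001,0.02,0],[0.3,-0.01,0],3.5],
    [[0,0,0],[0.3,-0.01,0],3.5],
    [[0,0,0],[0.2,-0.01,0],3.5],
    [[0,0,0],[0,0,0],3.5],
  ],
)

```text
clock: 27.78
position: [0.622, -0.1011, 0.0952]
ee_rot: [-0.646, 0.019, 0.763, 0.021]
contact_force: [-3.3, -1.7, -2.2]
width: 0.0382
gripper_force: 62.5
```

```bash
python3 -c "
from h import *
st()"
```

```text
t 27.8 X -29.9 Y -116.0 Z 95.2 mm lean 80.5 toolz.Y 0.016 tooly.X 0.015 F [-3.3 -1.7 -2.2] w 38.2 q [-0.2   1.24  0.66 -0.28  2.64 -1.85]
```

drive_tool(
  rows=[
    [[0,0,-0.01],[0.2,-0.01,0],3.5],
    [[0,0,0],[0.2,-0.01,0],3.5],
    [[0,0,0],[0,0,0],3.5],
  ],
)

```text
clock: 28.15
position: [0.626, -0.1012, 0.0948]
ee_rot: [-0.646, 0.023, 0.763, 0.024]
contact_force: [-5.4, -1.2, -3.0]
width: 0.038
gripper_force: 62.2
```

```bash
python3 -c "
from h import *
st()"
```

```text
t 28.1 X -25.9 Y -116.0 Z 94.8 mm lean 80.5 toolz.Y 0.026 tooly.X 0.025 F [-5.4 -1.2 -3. ] w 38.0 q [-0.2   1.24  0.63 -0.28  2.65 -1.84]
```

drive_tool(
  rows=[
    [[0,0,0.02],[-0.1,0,0],3.5],
    [[0,0,0],[0,0,0],4.3],
    [[0,0,0],[0,0,0],5],
    [[0,0,0],[0,0,0],8.5],
    [[0,0,0],[0,0,0],8.5],
    [[0,0,0],[0,0,0],8.5],
  ],
)

```text
clock: 28.9
position: [0.6251, -0.1012, 0.0963]
ee_rot: [-0.646, 0.016, 0.763, 0.018]
contact_force: [-0.5, 0.5, -0.2]
width: 0.0851
gripper_force: 0.0
```

```bash
python3 -c "
from h import *
im=eyes.get_image('wrist');st()
cv2.imwrite('pics/w_rel.png',im[:,:,::-1])
im=im.astype(int).sum(2)
print([int(x) for x in im[60:200:4,323]]);"
```

```text
t 28.9 X -26.8 Y -115.9 Z 96.2 mm lean 80.6 toolz.Y 0.007 tooly.X 0.006 F [ 0.5 -0.8 -0.4] w 84.8 q [-0.19  1.24  0.64 -0.3   2.64 -1.87]
[274, 282, 288, 237, 274, 273, 246, 238, 222, 215, 191, 196, 177, 163, 127, 407, 412, 416, 351, 339, 146, 147, 155, 133, 149, 118, 140, 155, 158, 146, 142, 146, 130, 94, 99]
```

View pics/w_rel.png

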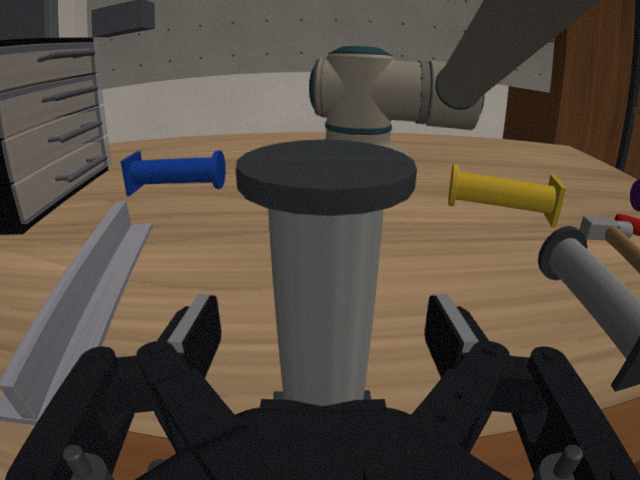

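Leg B now stands on its own: flange at (326,172), the tube vertical and centred between the open pads. Leg A still lies at the right (590,290).

```bash
python3 -c "
from h import *
fitleg([236.5,415.5,141,209.5],th0=90)"
```

```text
theta 87.6 s 0.0956 lat 0.0011 off 0.0055 res [ 0. -0.  0. -0.] axis X,Z -0.0293 0.0958 E1 X,Z -0.0553 -0.0009 corner X,Z 0.0047 0.0016
```

drive_tool(
  rows=[
    [[0,0,0],[1.5,-0.06,0.3],8.5],
    [[0,0,0],[1.5,-0.06,0.6],8.5],
    [[0,0,0],[0,0,2.5],8.5],
    [[0,0,0],[0,0,3],8.5],
    [[0,0,0],[0,0,4],8.5],
    [[0,-0.15,0],[0,0,4],8.5],
    [[0,-0.15,0],[0,0,4],8.5],
    [[0,-0.15,0],[0,0,3],8.5],
  ],
)

```text
clock: 29.95
position: [0.6174, -0.1017, 0.3003]
ee_rot: [-0.446, 0.01, 0.895, 0.016]
contact_force: [-0.3, 0.6, 0.1]
width: 0.085
gripper_force: 0.0
```

drive_tool(
  rows=[
    [[-0.006,-0.155,0],[-0.8,1,2],8.5],
    [[-0.006,-0.155,0],[-1.3,3.5,0],8.5],
    [[-0.006,-0.155,0],[-1.3,4,0],8.5],
    [[-0.006,-0.155,0],[-1.3,4,-2],8.5],
    [[-0.006,-0.155,0],[-1.3,4,-3],8.5],
    [[-0.006,-0.155,0],[-1.3,4,-4],8.5],
    [[-0.006,-0.155,0],[-1.3,4,-4],8.5],
    [[0,0,0],[0,0,-4],8.5],
  ],
)

```text
clock: 30.95
position: [0.5265, 0.1428, 0.1488]
ee_rot: [0.072, 0.007, 0.997, 0.001]
contact_force: [0.3, -0.2, 0.1]
width: 0.0853
gripper_force: 0.0
```

```bash
python3 - <<'E'
from h import *
im=eyes.get_image("wrist");a=eyes.get_image("top");st()
c=np.zeros((600,640,3),np.uint8);c[:240]=cv2.resize(a[130:250,220:540,::-1],(640,240),interpolation=cv2.INTER_CUBIC)
c[240:]=cv2.resize(im[:,:,::-1],(480,360)).__array__() if 0 else cv2.copyMakeBorder(cv2.resize(im[:,:,::-1],(480,360)),0,0,0,160,cv2.BORDER_CONSTANT)
cv2.imwrite("pics/c6.png",c)
h=cv2.cvtColor(im,cv2.COLOR_RGB2HSV)
for v in (170,200,230,260,290,320):
    m=np.where((h[v,:,1]<40)&(h[v,:,2]>80)&(np.abs(np.arange(640)-325)<110))[0]
    print(v,m.min() if len(m) else None,m.max() if len(m) else None,len(m))
q=fence();X=np.array([np.cos(q[2]),np.sin(q[2]),0]);Y=np.array([-X[1],X[0],0]);o=np.array([*q[:2],0])
ph=np.linspace(0,6.28,60)
for Xh in(-.185,-.19,-.195,-.2):
    al=np.array([proj("wrist",o+X*(Xh+d)+Y*(.1265+.03*np.cos(p))+np.array([0,0,.03+.03*np.sin(p)])) for d in(0,.008) for p in ph])
    print(Xh,al.min(0).round(0),al.max(0).round(0))
print(im[100:260:4,326].astype(int).sum(1).tolist())
E
```

```text
t 31.1 X -134.4 Y 121.7 Z 145.7 mm lean -7.8 toolz.Y 0.004 tooly.X -0.025 F [-0.7 -0.9  0.4] w 85.1 q [ 0.15  0.24  1.82 -0.03  0.94 -1.39]
170 314 361 47
200 314 359 45
230 313 357 45
260 313 355 41
290 312 352 41
320 312 350 39
-0.185 [285. 130.] [379. 160.]
-0.19 [285. 123.] [379. 152.]
-0.195 [285. 116.] [379. 143.]
-0.2 [284. 109.] [380. 135.]
[315, 313, 309, 333, 329, 91, 67, 74, 60, 104, 139, 115, 294, 309, 300, 299, 295, 300, 308, 301, 308, 304, 316, 297, 306, 302, 299, 309, 311, 306, 306, 299, 306, 311, 303, 298, 304, 317, 302, 309]
```

drive_tool(
  rows=[
    [[0,0,-0.025],[0.35,0.5,-2],8.5],
    [[0,0,0],[0,0,-3.2],8.5],
    [[0,0,0],[0,0,-3.2],8.5],
    [[0,0,0],[0,0,-3.2],8.5],
    [[0,0,0],[0,0,0],8.5],
  ],
)

```text
clock: 31.68
position: [0.5365, 0.1449, 0.032]
ee_rot: [0.071, 0.022, 0.997, -0.001]
contact_force: [-0.0, 0.6, 0.3]
width: 0.0853
gripper_force: 0.0
```

drive_tool(
  rows=[
    [[0,0,0],[0,0,0],3.5],
    [[0,0,0],[0,0,0],3.5],
    [[0,0,0],[0,0,0],3.5],
    [[0,0,0],[0,0,0],3.5],
    [[0,0,0],[0,0,0],3.5],
  ],
  force=60,
)

```text
clock: 32.3
position: [0.5384, 0.1461, 0.0343]
ee_rot: [0.074, 0.021, 0.997, -0.0]
contact_force: [-1.3, 0.1, 8.1]
width: 0.0381
gripper_force: 59.4
```

```bash
python3 -c "
from h import *
st()"
```

```text
t 32.3 X -123.5 Y 127.5 Z 34.3 mm lean -8.5 toolz.Y 0.002 tooly.X 0.001 F [-1.3  0.1  8.1] w 38.1 q [ 0.16  0.39  1.94 -0.04  0.66 -1.34]
```

drive_tool(
  rows=[
    [[0,0,0],[0,0,0],7],
    [[0,0,0],[-0.8,0.03,0],7],
    [[0,0,0],[0,0,-0.3],7],
    [[0,0,0],[0,0,0],3.5],
    [[0,0,0],[0,0,0],3.5],
    [[0,0,0],[0,0,0],3.5],
    [[0,0,0],[0,0,0],3.5],
  ],
)

```text
clock: 33.17
position: [0.529, 0.1461, 0.0293]
ee_rot: [0.072, 0.021, 0.997, -0.001]
contact_force: [-1.5, 0.2, 3.6]
width: 0.0382
gripper_force: 59.9
```

```bash
python3 -c "
from h import *
st()"
```

```text
t 33.2 X -132.9 Y 127.2 Z 29.3 mm lean -8.3 toolz.Y 0.002 tooly.X 0.001 F [-1.5  0.2  3.6] w 38.2 q [ 0.16  0.39  1.96 -0.05  0.65 -1.33]
```

drive_tool(
  rows=[
    [[0,0,0],[1,-0.04,0.1],3.5],
    [[0,0,0],[1,-0.04,0],3.5],
    [[0,0,0],[0.9,-0.04,0],3.5],
    [[0,0,0],[0.3,-0.01,0],3.5],
    [[0,0,0],[0.2,-0.01,0],3.5],
    [[0,0,0],[0.2,-0.01,0],3.5],
    [[0,0,0],[0,0,0],3.5],
  ],
)

```text
clock: 34.05
position: [0.5615, 0.1445, 0.0294]
ee_rot: [0.069, 0.022, 0.997, -0.001]
contact_force: [-7.3, 1.9, -0.1]
width: 0.0382
gripper_force: 60.7
```

```bash
python3 -c "
from h import *
st()"
```

```text
t 34.0 X -100.3 Y 127.0 Z 29.4 mm lean -7.9 toolz.Y 0.001 tooly.X 0.002 F [-7.3  1.9 -0.1] w 38.2 q [ 0.15  0.43  1.89 -0.04  0.69 -1.35]
```

```bash
python3 traj.py 100 -0.6 -8 -97 29.5 6 1.5
```

```text
7.5 lean -0.5 T [-103.5   40.7] d cm: x -0.65 y 0.03 z 1.12
15.0 lean 7.0 T [-105.6   52.8] d cm: x -0.21 y 0.01 z 1.21
22.5 lean 14.5 T [-103.6   63.9] d cm: x 0.20 y -0.01 z 1.11
30.0 lean 22.0 T [-100.9   73.9] d cm: x 0.27 y -0.01 z 1.00
37.5 lean 29.5 T [-98.1  82.7] d cm: x 0.29 y -0.01 z 0.87
45.0 lean 37.0 T [-95.9  89.9] d cm: x 0.22 y -0.01 z 0.73
52.5 lean 44.5 T [-91.1  95.7] d cm: x 0.48 y -0.02 z 0.57
60.0 lean 52.0 T [-82.5  99.7] d cm: x 0.86 y -0.04 z 0.41
67.5 lean 59.5 T [-72.5 102.1] d cm: x 0.99 y -0.04 z 0.23
75.0 lean 67.0 T [-61.4 102.6] d cm: x 1.11 y -0.05 z 0.06
82.5 lean 74.5 T [-49.4 101.4] d cm: x 1.20 y -0.05 z -0.12
90.0 lean 82.0 T [-36.6  98.4] d cm: x 1.28 y -0.05 z -0.30
```

drive_tool(
  rows=[
    [[0.005,0.131,0],[-0.65,0.03,1.12],3.5],
    [[0.005,0.131,0],[-0.21,0.01,1.21],3.5],
    [[0.005,0.131,0],[0.2,-0.01,1.11],3.5],
    [[0.005,0.131,0],[0.25,-0.01,1.0],3.5],
    [[0.005,0.131,0],[0.25,-0.01,0.87],3.5],
    [[0.005,0.131,0],[0.2,-0.01,0.73],3.5],
    [[0,0,0],[0,0,0],3.5],
  ],
)

```text
clock: 34.92
position: [0.5681, 0.1442, 0.0898]
ee_rot: [-0.315, 0.021, 0.949, 0.006]
contact_force: [1.5, -0.5, 3.1]
width: 0.0381
gripper_force: 61.7
```

```bash
python3 -c "
from h import *
st()"
```

```text
t 34.9 X -93.8 Y 126.8 Z 89.8 mm lean 36.7 toolz.Y -0.000 tooly.X 0.002 F [ 1.5 -0.5  3.1] w 38.1 q [ 0.08  0.75  1.24  0.08  1.79 -1.45]
```

drive_tool(
  rows=[
    [[0.005,0.131,0],[0.38,-0.02,0.57],3.5],
    [[0.005,0.131,0],[0.78,-0.04,0.41],3.5],
    [[0.005,0.131,0],[0.97,-0.04,0.23],3.5],
    [[0.005,0.131,0],[1.08,-0.05,0.06],3.5],
    [[0.005,0.131,0],[1.2,-0.05,-0.12],3.5],
    [[0,0,0],[0,0,0],3.5],
    [[0.005,0.12,0],[1.25,-0.05,-0.3],3.5],
    [[0,0,0],[0,0,0],3.5],
  ],
)

```text
clock: 35.92
position: [0.6221, 0.142, 0.1008]
ee_rot: [-0.655, 0.015, 0.756, 0.012]
contact_force: [4.9, 2.0, 10.7]
width: 0.0382
gripper_force: 63.3
```

```bash
python3 -c "
from h import *
st()"
```

```text
t 35.9 X -39.7 Y 126.9 Z 100.8 mm lean 81.8 toolz.Y -0.002 tooly.X -0.002 F [ 4.9  2.  10.7] w 38.2 q [ 0.06  1.24  0.64  0.22  2.67 -1.36]
```

drive_tool(
  rows=[
    [[0,0,0],[0.3,-0.01,0],3.5],
    [[0,0,0],[0.3,-0.01,0],3.5],
    [[0,0,0],[0.3,-0.01,0],3.5],
    [[0,0,0],[0,0,0],3.5],
  ],
)

```text
clock: 36.42
position: [0.6311, 0.1418, 0.0979]
ee_rot: [-0.65, 0.017, 0.759, 0.012]
contact_force: [-2.0, 1.2, -0.9]
width: 0.038
gripper_force: 62.1
```

```bash
python3 -c "
from h import *
st()"
```

```text
t 36.4 X -30.7 Y 127.1 Z 97.9 mm lean 81.1 toolz.Y -0.001 tooly.X -0.001 F [-2.   1.2 -0.9] w 38.0 q [ 0.06  1.26  0.6   0.23  2.69 -1.35]
```

drive_tool(
  rows=[
    [[0,0,0],[0.3,-0.01,0],3.5],
    [[0,0,0],[0,0,0],3.5],
    [[0,0,0],[-0.05,0,0],4.3],
    [[0,0,0],[0,0,0],5],
    [[0,0,0],[0,0,0],8.5],
    [[0,0,0],[0,0,0],8.5],
    [[0,0,0],[0,0,0],8.5],
  ],
)

```text
clock: 37.3
position: [0.6335, 0.1416, 0.0991]
ee_rot: [-0.651, 0.017, 0.759, 0.011]
contact_force: [-0.2, -0.3, -0.6]
width: 0.0853
gripper_force: 0.0
```

```bash
python3 - <<'E'
from h import *
im=eyes.get_image('wrist');st()
cv2.imwrite('pics/w_rel2.png',im[:,:,::-1])
b=cv2.imread('pics/w_rel.png').astype(int).sum(2);i=im.astype(int).sum(2)
for n,a in(("B",b),("A",i)):
    print(n,a[130:230:3,320].tolist())
    for v in(165,175,185):
        m=np.where(a[v,200:450]<170)[0]+200;print(v,m.min() if len(m) else 0,m.max() if len(m) else 0)
E
```

```text
t 37.4 X -28.3 Y 127.0 Z 99.1 mm lean 81.2 toolz.Y -0.002 tooly.X -0.001 F [ 0.4 -0.1 -1. ] w 84.7 q [ 0.06  1.26  0.59  0.23  2.7  -1.34]
B [399, 336, 337, 265, 132, 144, 152, 147, 143, 141, 142, 138, 133, 140, 136, 131, 147, 141, 152, 154, 94, 104, 102, 117, 112, 107, 110, 109, 114, 228, 230, 239, 230, 227]
165 210 414
175 200 415
185 214 414
A [412, 424, 360, 345, 346, 304, 185, 140, 147, 150, 155, 132, 152, 163, 147, 147, 133, 140, 140, 143, 142, 148, 143, 154, 105, 98, 86, 106, 101, 98, 84, 82, 188, 229]
165 240 405
175 232 411
185 233 411
```

drive_tool(
  rows=[
    [[0,-0.05,0],[0.2,0,1.5],8.5],
    [[0,-0.05,0],[0.2,0,2],8.5],
    [[0,-0.05,0],[0,0,3],8.5],
    [[0,-0.1,0],[0,0,4],8.5],
    [[0,-0.15,0],[0,0,4],8.5],
    [[0,-0.15,0],[0,0,4],8.5],
    [[0,-0.15,0],[-1,0,3],8.5],
    [[0,-0.15,0],[-2,0,2],8.5],
  ],
)

```text
clock: 38.35
position: [0.6073, 0.1414, 0.3388]
ee_rot: [-0.273, 0.01, 0.962, 0.018]
contact_force: [0.2, -0.1, 0.6]
width: 0.0849
gripper_force: 0.0
```

drive_tool(
  rows=[
    [[0,-0.15,0],[-5,-1,0],8.5],
    [[0,-0.15,0],[-5,-1,0],8.5],
    [[0,-0.15,0],[-5,-1,0],8.5],
    [[0,0,0],[-5,0,0],8.5],
    [[0,0,0],[-4,0,0],8.5],
    [[0,0,0],[0,0,0],8.5],
  ],
)

```text
clock: 39.1
position: [0.3638, 0.1116, 0.3372]
ee_rot: [-0.056, 0.006, 0.998, 0.019]
contact_force: [1.0, 0.4, 0.4]
width: 0.0851
gripper_force: 0.0
```

```bash
python3 - <<'E'
from h import *
st()
a=eyes.get_image("top");b=eyes.get_image("scene")
c=np.zeros((600,800,3),np.uint8)
c[:340,:]=cv2.resize(a[110:280,230:630,::-1],(800,340),interpolation=cv2.INTER_CUBIC)
c[340:600,:]=cv2.resize(b[185:315,150:550,::-1],(800,260),interpolation=cv2.INTER_CUBIC)
cv2.imwrite("pics/c7.png",c);cv2.imwrite("pics/top7.png",a[:,:,::-1]);cv2.imwrite("pics/scene7.png",b[:,:,::-1])
E
```

```text
t 39.1 X -296.6 Y 86.0 Z 337.2 mm lean 6.5 toolz.Y 0.035 tooly.X -0.027 F [1.  0.4 0.4] w 85.1 q [ 0.07 -0.01  1.63  0.05  1.64 -1.49]
```

View pics/c7.png

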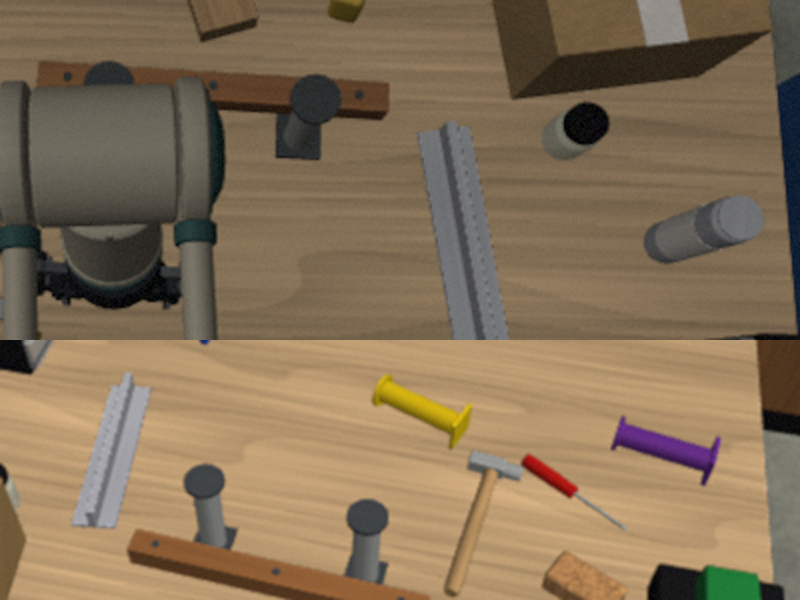

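Both legs stand: in the top view B's plate is at (298,135) and its head at (315,98), while A's head shows at (108,75). In the scene view both heads are up, at (205,480) and (367,517). The straightedge hasn't moved, its near-fence end at (445,130).

```bash
python3 - <<'E'
from h import *
q=fence();X=np.array([np.cos(q[2]),np.sin(q[2])]);Y=np.array([-X[1],X[0]])
def pr(n,u,v,z,l):
    p=onz(n,u,v,z)[:2];print(l,p.round(4),"X %.1f Y %.1f"%((p-q[:2])@X*1e3,(p-q[:2])@Y*1e3))
T=lambda u,v:(230+u/2,110+v/2)
for u,v in((276,157),(321,160)):pr("top",*T(u,v),.008,"B front")
pr("top",*T(388,117),0,"fence R low")
pr("top",*T(316,98),.16,"B head")
S=lambda u,v:(150+u/2,185+(v-340)/2)
pr("scene",*S(205,480),.16,"B head sc");pr("scene",*S(367,517),.16,"A head sc")
for u,v in((75,523),(113,527),(150,388)):pr("scene",*S(u,v),.006,"SE")
for u,v in((439,176.5),(465,173.7),(484.7,283.7),(458.4,288.1)):pr("top",u,v,.006,"SE top")
# tilt B flange ellipse via top: head center vs plate centre
E
```

```text
B front [ 0.5913 -0.0728] X -61.7 Y -89.0
B front [ 0.5887 -0.1324] X -61.9 Y -148.6
fence R low [ 0.6525 -0.2237] X 5.6 Y -237.2
B head [ 0.6214 -0.1026] X -30.5 Y -117.5
B head sc [ 0.6234 -0.0963] X -28.7 Y -111.2
A head sc [0.636  0.1438] X -25.9 Y 129.3
SE [ 0.6399 -0.3205] X -3.0 Y -334.5
SE [ 0.634  -0.2594] X -11.5 Y -273.6
SE [ 0.3379 -0.302 ] X -305.6 Y -328.4
SE top [ 0.6294 -0.262 ] X -15.9 Y -276.4
SE top [ 0.6389 -0.3315] X -3.6 Y -345.5
SE top [ 0.3474 -0.3742] X -293.1 Y -400.1
SE top [ 0.3345 -0.3063] X -308.7 Y -332.8
```

drive_tool(
  rows=[
    [[-0.035,-0.113,0],[0,0,0],6],
    [[0,0,-0.185],[0.8,-2.9,0],6],
    [[0,0,-0.185],[0.8,-2.9,0],6],
    [[0,0,-0.185],[0.8,-2.9,0],6],
    [[0,0,-0.185],[0.8,-2.9,0],6],
    [[0,0,-0.185],[0.8,-2.9,0],6],
    [[0,0,-0.185],[0.8,-2.9,0],6],
    [[0,0,-0.185],[0.8,-2.9,0],6],
  ],
)

```text
clock: 40.2
position: [0.4249, -0.0931, 0.3345]
ee_rot: [0.0, 0.611, 0.792, 0.003]
contact_force: [-0.5, -0.4, 0.2]
width: 0.06
gripper_force: 0.0
```

drive_tool(
  rows=[
    [[0,0,-0.185],[0.8,-2.9,0],6],
    [[0,0,-0.185],[0.8,-2.9,0],6],
    [[0,0,-0.185],[0.8,-2.9,0],6],
    [[0,0,-0.185],[0.8,-2.9,-3],6],
    [[0,0,-0.185],[0.8,-2.9,-3],6],
    [[0,0,-0.185],[0.8,-2.8,-3],6],
    [[0,0,-0.185],[0.8,-2.8,-3],6],
    [[0,0,-0.185],[0.8,-2.8,-3],6],
  ],
)

```text
clock: 41.2
position: [0.4888, -0.3225, 0.1831]
ee_rot: [0.002, 0.985, 0.173, 0.003]
contact_force: [-0.3, -1.5, 0.2]
width: 0.0603
gripper_force: 0.0
```

drive_tool(
  rows=[
    [[0,0,-0.185],[0.4,0,0],6],
    [[0,0,0],[0,0,0],6],
  ],
)

```text
clock: 41.45
position: [0.4924, -0.3216, 0.1834]
ee_rot: [0.002, 0.996, 0.085, 0.002]
contact_force: [1.0, -0.3, -0.1]
width: 0.0595
gripper_force: 0.0
```

```bash
python3 - <<'E'
from h import *
im=eyes.get_image('wrist');st();s=manip.get_state();print(s["position"],R.from_quat(np.roll(s["ee_rot"],-1)).as_matrix().round(3).tolist())
c=cv2.copyMakeBorder(im[:,:,::-1],0,0,0,0,cv2.BORDER_CONSTANT)
C=np.array([.48755,-.3185]);D=np.array([.989,.147]);N=np.array([-.147,.989])
for a in(-.15,0,.15):
  for b in(-.035,.035):
    p=proj("wrist",[*(C+a*D+b*N),.006]);print(a,b,p.round(0));cv2.circle(c,tuple(int(x) for x in p),4,(0,0,255),1)
for a in(-.15,.15):
  p=proj("wrist",[*(C+a*D),.04]);cv2.circle(c,tuple(int(x) for x in p),4,(0,255,0),1)
cv2.imwrite("pics/w8.png",c)
E
```

```text
t 41.5 X -150.6 Y -341.3 Z 183.9 mm lean -0.3 toolz.Y -0.003 tooly.X 0.212 F [1.4 0.2 0.8] w 60.1 q [-0.7   0.33  1.58  0.    1.23  0.7 ]
[ 0.49219929 -0.32125585  0.18392104] [[0.985, 0.171, 0.005], [0.171, -0.985, -0.003], [0.005, 0.004, -1.0]]
-0.15 -0.035 [350. 358.]
-0.15 0.035 [281. 357.]
0 -0.035 [359. 215.]
0 0.035 [278. 213.]
0.15 -0.035 [365.  39.]
0.15 0.035 [280.  38.]
```

View pics/w8.png

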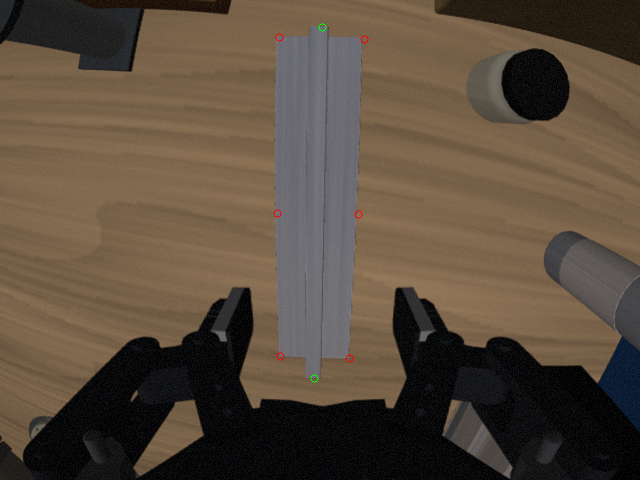

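The predicted corners sit on the straightedge: red marks on its plate corners, green marks on the rib ends (322,27) and (314,378). Descend and grip the rib.

drive_tool(
  rows=[
    [[0,0,-0.024],[-0.45,0.28,-4],6],
    [[0,0,0],[0,0,-4],6],
    [[0,0,0],[0,0,-4],6],
    [[0,0,0],[0,0,-4.1],6],
    [[0,0,0],[0,0,0],6],
  ],
)

```text
clock: 42.12
position: [0.4854, -0.3161, 0.021]
ee_rot: [-0.0, 0.997, 0.074, 0.0]
contact_force: [-0.3, -0.2, -0.1]
width: 0.0601
gripper_force: 0.0
```

drive_tool(
  rows=[
    [[0,0,0],[0,0,0],0.5],
    [[0,0,0],[0,0,0],0.5],
    [[0,0,0],[0,0,0],0.5],
    [[0,0,0],[0,0,0],0.5],
    [[0,0,0],[0,0,0],0.5],
    [[0,0,0],[0,0,0],0.5],
  ],
  force=60,
)

```text
clock: 42.88
position: [0.488, -0.3183, 0.0251]
ee_rot: [0.003, 0.997, 0.073, 0.004]
contact_force: [-0.3, 0.7, 7.0]
width: 0.0128
gripper_force: 60.6
```

```bash
python3 -c "
from h import *
st();print(manip.get_state()['position'])"
```

```text
t 42.9 X -154.9 Y -338.5 Z 25.1 mm lean -0.5 toolz.Y -0.005 tooly.X 0.185 F [-0.3  0.7  7. ] w 12.8 q [-0.7   0.48  1.79  0.    0.86  0.73]
[ 0.48801698 -0.31828331  0.02509178]
```

drive_tool(
  rows=[
    [[0,0,0],[0,0,3],0.5],
    [[0,0,0],[-0.5,0,4],0.5],
    [[0,0,0],[-2.8,2,1],0.5],
    [[0,0,0],[-2.8,3,0],0.5],
    [[0,0,0],[-2.7,3.4,0],0.5],
    [[0,0,0.1],[0,3.2,0],0.5],
    [[0,0,0.15],[0,3,0],0.5],
    [[0,0,0],[0,0,0],0.5],
  ],
)

```text
clock: 43.88
position: [0.3977, -0.1694, 0.1031]
ee_rot: [0.001, 0.98, 0.198, 0.002]
contact_force: [0.2, 0.0, -3.4]
width: 0.0131
gripper_force: 59.3
```

```bash
python3 -c "
from h import *
st();print(manip.get_state()['position'])"
```

```text
t 43.9 X -251.2 Y -193.4 Z 103.1 mm lean -0.3 toolz.Y -0.001 tooly.X 0.425 F [ 0.2  0.  -3.4] w 13.1 q [-0.57  0.19  2.01  0.    0.93  0.61]
[ 0.39768412 -0.16942121  0.10311897]
```

drive_tool(
  rows=[
    [[0,0,0.162],[0,2.75,0],0.5],
    [[0,0,0.162],[0,2.75,0],0.5],
    [[0,0,0.162],[0,2.75,0],0.5],
    [[0,0,0.162],[0,2.75,0],0.5],
    [[0,0,0.162],[0,2.75,0],0.5],
    [[0,0,0.162],[0,2.75,0],0.5],
    [[0,0,0.162],[0,2.75,0],0.5],
    [[0,0,0],[0,0,0],0.5],
  ],
)

```text
clock: 44.88
position: [0.3992, 0.0215, 0.1032]
ee_rot: [0.0, 0.721, 0.693, 0.003]
contact_force: [-0.5, -0.1, -3.3]
width: 0.0126
gripper_force: 59.4
```

```bash
python3 -c "
from h import *
st();print(manip.get_state()['position'],manip.get_state()['ee_rot'])"
```

```text
t 44.9 X -257.5 Y -2.6 Z 103.2 mm lean -0.3 toolz.Y 0.004 tooly.X 1.000 F [-0.5 -0.1 -3.3] w 12.6 q [-0.12  0.15  2.07  0.01  0.92 -0.09]
[0.39918103 0.02154025 0.10318864] [1.50583743e-04 7.21222095e-01 6.92697162e-01 3.05101278e-03]
```

drive_tool(
  rows=[
    [[0,0,0],[3,0.05,0],0.5],
    [[0,0,0],[3,0.05,0],0.5],
    [[0,0,0],[3,0.05,-1],0.5],
    [[0,0,0],[3,0.05,-2],0.5],
    [[0,0,0],[2.4,0,-2],0.5],
    [[0,0,0],[0,0,-2],0.5],
    [[0,0,0],[0,0,-0.6],0.5],
    [[0,0,0],[0,0,0],0.5],
  ],
)

```text
clock: 45.88
position: [0.5428, 0.0221, 0.0269]
ee_rot: [-0.0, 0.722, 0.692, 0.003]
contact_force: [-0.5, -0.2, -3.3]
width: 0.013
gripper_force: 59.5
```

drive_tool(
  rows=[
    [[0,0,0],[0,0,-0.2],0.5],
    [[0,0,0],[0,0,-0.2],0.5],
    [[0,0,0],[0,0,0],0.5],
  ],
)

```text
clock: 46.25
position: [0.5436, 0.0226, 0.0251]
ee_rot: [0.001, 0.722, 0.692, 0.004]
contact_force: [-1.8, -1.2, 6.5]
width: 0.0131
gripper_force: 60.9
```

```bash
python3 -c "
from h import *
st()"
```

```text
t 46.2 X -113.2 Y 4.4 Z 25.1 mm lean -0.4 toolz.Y 0.004 tooly.X 1.000 F [-1.8 -1.2  6.5] w 13.1 q [-0.09  0.44  1.87  0.01  0.82 -0.05]
```

drive_tool(
  rows=[
    [[0,0,0],[0.5,-0.02,0.2],0.5],
    [[0,0,0],[0.5,-0.02,0],0.5],
    [[0,0,0],[0.3,-0.01,0],0.5],
    [[0,0,0],[0.2,-0.01,0],0.5],
    [[0,0,0],[0,0,0],0.5],
  ],
)

```text
clock: 46.88
position: [0.5578, 0.0224, 0.0251]
ee_rot: [-0.0, 0.722, 0.692, 0.003]
contact_force: [-2.2, 0.1, 3.2]
width: 0.0129
gripper_force: 60.4
```

```bash
python3 -c "
from h import *
st();print(manip.get_state()['moment'])"
```

```text
t 46.9 X -99.1 Y 4.8 Z 25.1 mm lean -0.2 toolz.Y 0.005 tooly.X 1.000 F [-2.2  0.1  3.2] w 12.9 q [-0.09  0.45  1.84  0.01  0.84 -0.05]
[0.10939733 0.47943664 0.01617295]
```

drive_tool(
  rows=[
    [[0,0,0],[0.2,-0.01,0],0.5],
    [[0,0,0],[0.2,-0.01,0],0.5],
    [[0,0,0],[0,0,0],0.5],
  ],
)

```text
clock: 47.25
position: [0.5622, 0.0221, 0.0251]
ee_rot: [-0.0, 0.722, 0.692, 0.003]
contact_force: [-3.6, 0.4, 3.8]
width: 0.013
gripper_force: 60.6
```

```bash
python3 -c "
from h import *
st();print(manip.get_state()['moment'])"
```

```text
t 47.2 X -94.6 Y 4.7 Z 25.1 mm lean -0.2 toolz.Y 0.004 tooly.X 1.000 F [-3.6  0.4  3.8] w 13.0 q [-0.09  0.46  1.83  0.01  0.85 -0.05]
[0.14650695 0.5787102  0.05205226]
```

drive_tool(
  rows=[
    [[0,0,0],[0.15,-0.01,0],0.5],
    [[0,0,0],[0.15,0,0],0.5],
    [[0,0,0],[0,0,0],0.5],
  ],
)

```text
clock: 47.62
position: [0.5629, 0.0221, 0.0251]
ee_rot: [-0.002, 0.722, 0.692, 0.001]
contact_force: [-8.1, 0.2, 8.7]
width: 0.0129
gripper_force: 61.3
```

```bash
python3 -c "
from h import *
st();print(manip.get_state()['moment'])"
```

```text
t 47.6 X -94.0 Y 4.7 Z 25.1 mm lean 0.0 toolz.Y 0.004 tooly.X 1.000 F [-8.1  0.2  8.7] w 12.9 q [-0.09  0.46  1.82  0.01  0.86 -0.05]
[0.17992695 1.09823726 0.01267736]
```

drive_tool(
  rows=[
    [[0,0,0],[0.2,-0.01,0],0.5],
    [[0,0,0],[0.2,0,0],0.5],
    [[0,0,0],[0,0,0],0.5],
  ],
)

```text
clock: 48.0
position: [0.5637, 0.0222, 0.0253]
ee_rot: [-0.004, 0.722, 0.692, -0.001]
contact_force: [-14.5, 0.4, 14.5]
width: 0.0129
gripper_force: 62.2
```

```bash
python3 -c "
from h import *
st();s=manip.get_state();print(s['moment'],s['ee_rot'])"
```

```text
t 48.0 X -93.2 Y 4.8 Z 25.3 mm lean 0.4 toolz.Y 0.004 tooly.X 1.000 F [-14.5   0.4  14.5] w 12.9 q [-0.09  0.47  1.82  0.01  0.87 -0.05]
[ 0.09995473  1.95393358 -0.04424986] [-3.90319494e-03  7.21534586e-01  6.92367036e-01 -7.02849458e-04]
```

drive_tool(
  rows=[
    [[0,0,0],[-0.4,0.01,0.1],0.5],
    [[0,0,0],[-0.2,0.01,0],0.5],
    [[0,0,0],[0,0,0],0.5],
    [[0,0,0],[0,0,0],2.2],
    [[0,0,0],[0,0,0],3.5],
    [[0,0,0],[0,0,0],3.5],
  ],
)

```text
clock: 48.75
position: [0.5638, 0.022, 0.0264]
ee_rot: [0.001, 0.722, 0.692, 0.003]
contact_force: [0.0, 0.8, -0.1]
width: 0.0349
gripper_force: 0.0
```

```bash
python3 -c "
from h import *
st()"
```

```text
t 48.8 X -93.1 Y 4.6 Z 26.4 mm lean -0.3 toolz.Y 0.004 tooly.X 1.000 F [ 0.   0.8 -0.1] w 34.9 q [-0.09  0.46  1.83  0.01  0.85 -0.05]
```

drive_tool(
  rows=[
    [[0,0,0],[0,0,3],3.5],
    [[0,0,0],[0,0,4],3.5],
    [[0,0,0],[0,0,5],3.5],
    [[0,0,0],[0,0,6],3.5],
    [[0,0,0],[-4,0,5],3.5],
    [[0,0,0],[-6,0,2],3.5],
    [[0,0,0],[-6,0,0],3.5],
    [[0,0,0],[-6,0,0],3.5],
  ],
)

```text
clock: 49.75
position: [0.343, 0.0221, 0.2751]
ee_rot: [0.001, 0.722, 0.692, 0.003]
contact_force: [-0.0, -0.5, 1.4]
width: 0.0356
gripper_force: 0.0
```

drive_tool(
  rows=[
    [[0,0,0],[-2,4,0],3.5],
    [[0,0,0],[-2,5,0],3.5],
    [[0,0,0],[-2,5,0],3.5],
    [[0,0,0],[0,5,0],3.5],
    [[0,0,0],[0,5,0],3.5],
    [[0,0,0],[0,5,0],3.5],
    [[0,0,0],[0,5,0],3.5],
    [[0,0,0],[0,0,0],3.5],
  ],
)

```text
clock: 50.75
position: [0.2846, 0.3651, 0.2744]
ee_rot: [-0.001, 0.72, 0.694, 0.003]
contact_force: [-0.4, -0.2, -0.3]
width: 0.0351
gripper_force: 0.0
```

```bash
python3 - <<'E'
from h import *
st();im=eyes.get_image("top");sc=eyes.get_image("scene");cv2.imwrite("pics/top9.png",im[:,:,::-1])
q=fence();X=np.array([np.cos(q[2]),np.sin(q[2])]);Y=np.array([-X[1],X[0]])
P=lambda x,y,z:np.array([*(q[:2]+X*x+Y*y),z])
for n,I in(("top",im),("scene",sc)):
  h=cv2.cvtColor(I,cv2.COLOR_RGB2HSV);sat=h[:,:,1].astype(np.float32);val=h[:,:,2].astype(np.float32)
  samp=lambda a,x,y,z:float(cv2.remap(a,*[np.array([[c]],np.float32) for c in proj(n,P(x,y,z))],cv2.INTER_LINEAR)[0,0])
  xs=np.arange(-.145,-.03,.005)
  for y in(-.12,-.06,.0,.06,.127):
    print(n,"Y",y,"x:-145..-35 sat",[int(samp(sat,x,y,.006)) for x in xs],"val",[int(samp(val,x,y,.006)) for x in xs])
  ys=np.arange(-.165,-.13,.005);print(n,"end R",[(round(y*1e3),int(samp(sat,-.11,y,.006))) for y in ys])
  ys=np.arange(.14,.175,.005);print(n,"end L",[(round(y*1e3),int(samp(sat,-.11,y,.006))) for y in ys])
E
```

```text
t 50.8 X -386.0 Y 336.0 Z 274.4 mm lean -0.2 toolz.Y 0.006 tooly.X 1.000 F [-0.4 -0.2 -0.3] w 35.1 q [0.76 0.08 1.67 0.   1.38 0.79]
top Y -0.12 x:-145..-35 sat [88, 88, 89, 44, 11, 13, 14, 12, 10, 10, 9, 13, 13, 9, 11, 12, 11, 11, 24, 19, 12, 13, 16] val [127, 129, 133, 116, 118, 118, 119, 117, 115, 66, 53, 119, 118, 118, 119, 119, 120, 89, 47, 41, 40, 38, 46]
top Y -0.06 x:-145..-35 sat [87, 88, 89, 21, 13, 13, 11, 12, 8, 4, 15, 9, 10, 8, 9, 9, 9, 38, 90, 90, 91, 87, 89] val [124, 132, 132, 93, 119, 119, 118, 118, 116, 61, 64, 111, 120, 118, 120, 116, 118, 121, 126, 121, 123, 121, 121]
top Y 0.0 x:-145..-35 sat [89, 87, 87, 40, 14, 15, 12, 12, 11, 7, 9, 15, 14, 10, 11, 11, 13, 25, 91, 88, 88, 91, 89] val [131, 134, 128, 102, 118, 118, 114, 116, 114, 69, 50, 120, 120, 123, 116, 112, 118, 123, 125, 123, 125, 122, 122]
top Y 0.06 x:-145..-35 sat [89, 90, 90, 28, 12, 13, 13, 15, 13, 13, 13, 13, 13, 10, 12, 13, 12, 37, 89, 88, 89, 89, 88] val [133, 131, 128, 91, 115, 115, 113, 113, 116, 63, 59, 109, 121, 111, 117, 113, 115, 114, 129, 128, 124, 124, 119]
top Y 0.127 x:-145..-35 sat [89, 
[... 1040 characters left out ...]
9, 170, 168, 166, 168, 138, 165, 188, 185, 185, 183]
scene Y 0.06 x:-145..-35 sat [100, 102, 98, 52, 11, 9, 9, 10, 12, 11, 6, 7, 6, 9, 9, 9, 8, 13, 83, 101, 100, 100, 100] val [187, 197, 196, 173, 159, 170, 174, 129, 94, 94, 93, 119, 156, 166, 167, 164, 165, 132, 156, 187, 190, 186, 185]
scene Y 0.127 x:-145..-35 sat [26, 22, 17, 23, 16, 24, 25, 15, 4, 6, 6, 8, 5, 6, 2, 7, 6, 11, 8, 5, 4, 6, 3] val [70, 71, 69, 68, 70, 69, 65, 64, 92, 110, 113, 113, 110, 110, 108, 108, 104, 105, 103, 101, 98, 97, 94]
scene end R [(-165, 22), (-160, 17), (-155, 25), (-150, 20), (-145, 9), (-140, 5), (-135, 4), (-130, 4)]
scene end L [(140, 9), (145, 9), (150, 11), (155, 18), (160, 84), (165, 102), (170, 100)]
```

```bash
python3 - <<'E'
from h import *
im=cv2.imread("pics/top9.png").max(2).astype(int);sat=cv2.cvtColor(cv2.imread("pics/top9.png"),cv2.COLOR_BGR2HSV)[:,:,1]
q=fence();X=np.array([np.cos(q[2]),np.sin(q[2])]);Y=np.array([-X[1],X[0]])
ok=True
for y0 in(-.1175,.1275):
    # dark flange mask centroid about predicted head centre
    u,v=proj("top",[*(q[:2]-X*.03+Y*y0),.16]);m=np.zeros(im.shape,np.uint8);cv2.circle(m,(int(u),int(v)),18,1,-1)
    ys,xs=np.nonzero((m>0)&(sat<40)&(im<75));p=onz("top",xs.mean(),ys.mean(),.16)[:2]-q[:2]
    print("head X %.1f Y %.1f n %d"%(p@X*1e3,p@Y*1e3,len(xs)));ok&=abs(p@X+.03)<.008 and len(xs)>300
print(ok)
if ok: print(job.sign_off())
E
```

```text
head X -35.5 Y -114.1 n 537
head X -36.5 Y 124.0 n 558
True
the job is handed in; nothing more can be done
None
```

The job is handed in: both grey legs (only two were on the bench) stand upright against the fence, and the straightedge lies flush along both foot plates. On the first tries leg B's foot rode about 20 mm up onto the fence and leg A fell back down, most likely for the same reason, so I laid B down and raised both again with the foot kept on the bench.

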